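# Sort friction sleds on the tilt ramp

### The job

Find out which of the two metal sleds still grips: one at a time, set each sled sole down and lengthways on the upper half of the tilt ramp, let go, and see whether it stays or slides down to the stop. Then take it off the ramp and lay it, sole down and lengthways, in its holder before trying the other sled: a sled that stays on the slope goes into the closed box holder (walls on four sides), a sled that slides goes into the middle of the open-ended channel holder (walls on two sides only). Leave the petri dish, the timer and the weighing boat where they are.

Things in the scene. Friction and masses are not known exactly. Their poses are not given: they have to be found in the camera images.
- sled_1: One of two like sleds: aluminium slab 80 x 50 x 20 mm (x, y, z) with a dark sole, about 0.3 kg. In the middle of its top stands a grip rib, 14 mm along x, 36 mm along y, 20 to 46 mm above the sole's underside. Origin at the centre of that underside, z up to the rib. Starts sole down on the bench. Whether it slides or holds cannot be seen. Either end may go first.
- sled_2: One of two like sleds: aluminium slab 80 x 50 x 20 mm (x, y, z) with a dark sole, about 0.3 kg. In the middle of its top stands a grip rib, 14 mm along x, 36 mm along y, 20 to 46 mm above the sole's underside. Origin at the centre of that underside, z up to the rib. Starts sole down on the bench. Whether it slides or holds cannot be seen. Either end may go first.
- ramp: The tilt ramp's frame, base plate 232 x 92 mm, bolted down (fixed); origin at the centre of its underside on the bench, x horizontally towards the high end, z up. It carries ramp_deck, whose slope is 17 degrees (0.297 rad). The block heater left of the holders and the photometer right of them stand up to 150 mm high.
- ramp_deck: The ramp's smooth steel sliding face, 230 x 92 mm, fixed at 17 degrees. Origin on the face at the foot, against the stop, mid-width, 18 mm above the bench; x up the slope, y across, z square to the face. Above x = 110 mm it has no sides. Upper half: sled origin beyond x = 115 mm. A worn sled slides as soon as the grip loosens and takes about half a second to the stop; a good one does not move.
- ramp_upper (a point): Point on the sliding face, mid-width, at x = 180 mm of ramp_deck: a good place for a sled's origin to be set down (10 mm to spare at the top edge). Axes as ramp_deck.
- ramp_foot (a point): Point on the sliding face at x = 40 mm of ramp_deck, where the origin of a sled comes to rest against the stop (18 mm high). Cheeks 20 mm high, 64 mm apart, stand beside it from x = 0 to 80 mm, flared to x = 110 mm: fingers do not fit beside the slab there, so it is taken by its rib.
- box_holder: Closed box holder of grey plastic with four walls, inside 104 x 64 mm, for a sled that stays. 116 x 76 mm outside, floor and walls 6 mm thick; the walls rise 26 mm above the floor, higher than a sled's slab. Origin at the centre of its underside, 60 mm above the bench on a stand, x along its length, z up; a sled in it lies along x, 6 mm above the origin. Fixed; beside the other holder, on either side.
- channel_holder: Channel holder of grey plastic with walls on the long sides only, 64 mm apart, for a sled that slides. 116 x 76 mm outside, floor and walls 6 mm thick; the walls rise 26 mm above the floor, higher than a sled's slab. Origin at the centre of its underside, 60 mm above the bench on a stand, x along its length, z up; a sled in it lies along x, 6 mm above the origin. Fixed; beside the other holder, on either side.
- petri: Petri dish, 61 mm across, 14 mm high, on the bench; origin at the centre of its underside. To be left alone.
- timer: White timer, 58 x 66 x 18 mm, on the bench; origin at the centre of its underside. To be left alone.
- weigh_boat: White square weighing boat, 64 x 64 x 11 mm, on the bench; origin at the centre of its underside. To be left alone.
There are look-alikes about, which are no part of the job. Leave any purple look-alike of the sled_2 alone.

How it is judged (in metres and radians):
On the way, in this order (a step that is already met when the one before it is completed fails the run):
1. one sled lies let go, sole down, on the upper half of the ramp (((x of sled_1 in the frame of ramp_deck above 0.11 m and y of sled_1 in the frame of ramp_deck between -0.035 and 0.035 m and z of sled_1 in the frame of ramp_deck between -0.006 and 0.006 m and angle between the z axis of sled_1 and the z axis of ramp_deck, either way round below 0.1 rad and contact force between sled_1 and ramp above 0.2 N and contact force between sled_1 and the fingers below 0.2 N) or (x of sled_2 in the frame of ramp_deck above 0.11 m and y of sled_2 in the frame of ramp_deck between -0.035 and 0.035 m and z of sled_2 in the frame of ramp_deck between -0.006 and 0.006 m and angle between the z axis of sled_2 and the z axis of ramp_deck, either way round below 0.1 rad and contact force between sled_2 and ramp above 0.2 N and contact force between sled_2 and the fingers below 0.2 N))), for 0.04 s.
2. that sled lies let go in the holder for the way it behaved (((x of sled_1 in the frame of channel_holder between -0.022 and 0.022 m and y of sled_1 in the frame of channel_holder between -0.012 and 0.012 m and z of sled_1 in the frame of channel_holder between 0.002 and 0.01 m and angle between sled_1's own z axis and vertical below 0.12 rad and contact force between sled_1 and the fingers below 0.1 N and linear speed of sled_1 below 0.03 m/s) or (x of sled_2 in the frame of box_holder between -0.022 and 0.022 m and y of sled_2 in the frame of box_holder between -0.012 and 0.012 m and z of sled_2 in the frame of box_holder between 0.002 and 0.01 m and angle between sled_2's own z axis and vertical below 0.12 rad and contact force between sled_2 and the fingers below 0.1 N and linear speed of sled_2 below 0.03 m/s))), for 0.2 s.
3. with the first sled in its holder, the other lies let go, sole down, on the upper half of the ramp ((((x of sled_1 in the frame of channel_holder between -0.022 and 0.022 m and y of sled_1 in the frame of channel_holder between -0.012 and 0.012 m and z of sled_1 in the frame of channel_holder between 0.002 and 0.01 m and angle between sled_1's own z axis and vertical below 0.12 rad and contact force between sled_1 and the fingers below 0.1 N and linear speed of sled_1 below 0.03 m/s) and (x of sled_2 in the frame of ramp_deck above 0.11 m and y of sled_2 in the frame of ramp_deck between -0.035 and 0.035 m and z of sled_2 in the frame of ramp_deck between -0.006 and 0.006 m and angle between the z axis of sled_2 and the z axis of ramp_deck, either way round below 0.1 rad and contact force between sled_2 and ramp above 0.2 N and contact force between sled_2 and the fingers below 0.2 N)) or ((x of sled_2 in the frame of box_holder between -0.022 and 0.022 m and y of sled_2 in the frame of box_holder between -0.012 and 0.012 m and z of sled_2 in the frame of box_holder between 0.002 and 0.01 m and angle between sled_2's own z axis and vertical below 0.12 rad and contact force between sled_2 and the fingers below 0.1 N and linear speed of sled_2 below 0.03 m/s) and (x of sled_1 in the frame of ramp_deck above 0.11 m and y of sled_1 in the frame of ramp_deck between -0.035 and 0.035 m and z of sled_1 in the frame of ramp_deck between -0.006 and 0.006 m and angle between the z axis of sled_1 and the z axis of ramp_deck, either way round below 0.1 rad and contact force between sled_1 and ramp above 0.2 N and contact force between sled_1 and the fingers below 0.2 N)))), for 0.04 s.
At the end, for the whole second after the job is handed in: The sled that stayed on the ramp lies in the closed box holder and the sled that slid lies in the channel holder, each sole down on the floor (within 4 mm of it, less than 0.12 rad from upright), its centre within 22 mm along and 12 mm across of the holder's centre, let go and at rest (x of sled_1 in the frame of channel_holder between -0.022 and 0.022 m and y of sled_1 in the frame of channel_holder between -0.012 and 0.012 m and z of sled_1 in the frame of channel_holder between 0.002 and 0.01 m and angle between each of sled_1, sled_2's own z axis and vertical below 0.12 rad and contact force between each of sled_1, sled_2 and the fingers below 0.1 N and linear speed of each of sled_1, sled_2 below 0.03 m/s and x of sled_2 in the frame of box_holder between -0.022 and 0.022 m and y of sled_2 in the frame of box_holder between -0.012 and 0.012 m and z of sled_2 in the frame of box_holder between 0.002 and 0.01 m); the robot touches nothing.
It fails at once if the petri dish is moved by more than 25 mm (distance of petri from where it was at the start of the episode above 0.025 m).
It fails at once if the timer is moved by more than 25 mm (distance of timer from where it was at the start of the episode above 0.025 m).
It fails at once if the weighing boat is moved by more than 25 mm (distance of weigh_boat from where it was at the start of the episode above 0.025 m).
It also fails if it takes over 72 s, if anything falls off the work surface, if the arm or the gripper's body presses on something with over 40 N, if the wrist force passes 120 N, or if a joint passes its speed limit or range.

### The arm

A 6-joint arm with a two-finger parallel gripper is mounted at the origin on a cart in front of the work surface, level with it; the furniture and walls round the work are solid. World frame = base frame: x ahead of the robot, y to its left, z up, the work surface at z = 0. Lengths are in m, angles in degrees, forces in N, time in s.
With the tool pointing down it reaches from about 0.3 to 0.75 m from the base axis. Payload 8.5 kg.
Tool frame: the origin (TCP) lies on the mounting face of the last link; the fingertips stand 173 mm ahead of it and the grasp point (between the pads) lies 155 mm ahead of it (env.tips_ahead is the distance from the TCP to the fingertips, in m); x points along the fingers, z is the direction in which the jaws open and shut, and the axes are right-handed (so a half turn about x gives the same grasp; the last joint's range is limited). The gripper opens to 85 mm and grips with 20 to 120 N. Pads are 22 mm wide; open, the fingers measure 114 mm over their backs; the gripper's body (76 mm by 85 mm) begins 54 mm behind the grasp point. The pads swing forward as they close: fully open they stand 13 mm farther back than shut.
Start: joints at [60.43, 21.807, 74.336, -0, 83.858, -12.336], TCP at [0.163, 0.525, 0.405] pointing down, gripper open.
Joint ranges: [-178.18, 178.18], [-50.72, 133.34], [12.68, 142.11], [-81.47, 261.47], [9.98, 163.14], [-165.26, 165.26]. Speed limits (degrees/s): [136.94, 136.94, 180, 180, 180, 180].

### API

Orientations are given as a 3x3 rotation matrix whose columns are the frame's x, y, z axes.
In Python, from rig import env, optics gives the robot as it stands.
- The arm moves only by the shell command python3 -m inch 'ROWS' [FORCE]. ROWS is JSON, a list of rows, each a list of 3 entries, a list of its own where there are three numbers: the closure, from -1 (fully open) to 1 (shut), then the shift along the tool's x, y, z in units of 30 mm (1.0 is 30 mm), then the turn about the tool's x in units of 5 degrees (1.0 is 5 degrees). In form: [[hand, [x, y, z], yaw], ...]. A call has exactly 8 rows; each row shifts and turns the commanded pose from where the row before left it, along the tool's axes as they then stand; what a row does not reach is not made up. A row lasts 1/12 s, in which the tool goes at most 41.7 mm and 7.16 degrees, less where a joint would pass 70% of its speed; a pose out of reach is approached as far as the arm can. A call is refused whole if a number of a shift passes 1 or a number of a turn 1, either way. A call with a gripper value outside its range is refused whole. The fingers move at their own pace and stop on an object; FORCE is the grip in N (left out, the last holds). Time passes only in rows, so rows that do not move let the fingers close, or fill a call up. It gives the time, the measured TCP pose, the force and the opening at its end, in the units of the state.
- env.observe(): the state, without advancing time (a new reading comes with each control period).
- optics.get_image(name): name is "side" or "top" or "wrist"; returns the picture (420x560x3 uint8, red, green, blue); there is no depth.
- optics.camera_params(name): a dict with "fx", "fy", "cx", "cy" (pixels), "xyz" and "rotation" of the camera in the world. Camera axes: x right, y down, z forward; pixel columns grow to the right and rows downward; lengths in m; the calibration is good to about 2 mm. A picture is of the moment at which its call begins: read the wrist's pose just before it. camera_params takes no time and is no camera call; for the wrist camera it gives the pose at the moment of the call.
- env.close_job(): hands the job in, once; it reports no verdict.
The state is a dict: "time_s": time; "q": joint angles; "qvel": joint speeds; "joint_efforts": joint torques, N m; "position": TCP position; "tool_rot": TCP orientation; "ft_force": force on the tool from outside, world axes, zero at the start; "wrist_torque": the same for the moment, N m; "grip_width": finger opening in m.
Only numpy, scipy, OpenCV 4.12 (cv2) and the standard library are available. Lean on these libraries where they do the work, as an engineer would, in place of code of your own. Each camera call takes 0.05 s, during which the arm holds its last target.

## Working session

There is one attempt and no reset: what is moved stays moved. The work goes in short steps, Python scripts to look and compute and a shell command to move; the robot and the scene stay as the last step left them, time stands still between calls to the robot, and variables do not carry over. Pictures are saved under pics/ and viewed, and the job is handed in when it is done.

```bash
mkdir -p pics; ls; python3 - <<'E'
from rig import env, optics
import cv2
s=env.observe(); print(s['time_s'],s['position'],s['tool_rot'],s['grip_width'])
for n in ['side','top','wrist']:
    im=optics.get_image(n); cv2.imwrite(f'pics/{n}0.png',im[:,:,::-1]); p=optics.camera_params(n); print(n,p)
E
```

```text
pics
0.0 [0.16292364 0.52526402 0.40409801] [[-7.71327375e-04 -9.55109416e-01  2.96252271e-01]
 [-1.29182129e-03  2.96253063e-01  9.55108608e-01]
 [-9.99998868e-01  3.53996425e-04 -1.46233878e-03]] 0.08534377566042557
side {'fx': 496.60274405846485, 'fy': 496.60274405846485, 'cx': 281.6466822145432, 'cy': 208.32262177023244, 'xyz': array([ 0.17144586, -0.47722453,  1.06135884]), 'rotation': array([[ 0.88633286, -0.38472492,  0.25768353],
       [-0.4630001 , -0.72827528,  0.50521879],
       [-0.00670571, -0.56709951, -0.82362199]])}
top {'fx': 435.2646969912342, 'fy': 435.2646969912342, 'cx': 286.4167411500781, 'cy': 220.30359947118845, 'xyz': array([0.33423798, 0.10359049, 1.39316725]), 'rotation': array([[ 0.02917147, -0.99475583,  0.09802988],
       [-0.99945009, -0.02748045,  0.01855647],
       [-0.01576525, -0.0985173 , -0.99501045]])}
wrist {'fx': 360.27203226233735, 'fy': 360.27203226233735, 'cx': 272.6728870779508, 'cy': 216.21322827796195, 'xyz': array([0.08692971, 0.54841904, 0.37308911]), 'rotation': array([[ 2.97104051e-01,  9.07273689e-01,  2.97630031e-01],
       [ 9.54845042e-01, -2.82185064e-01, -9.29652372e-02],
       [-3.58164397e-04,  3.11810908e-01, -9.50144110e-01]])}
```

View pics/side0.png

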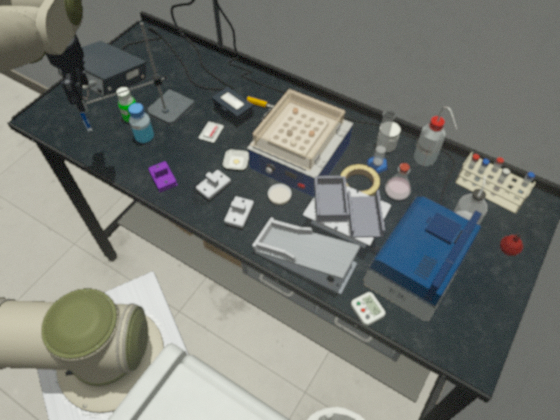

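View pics/top0.png

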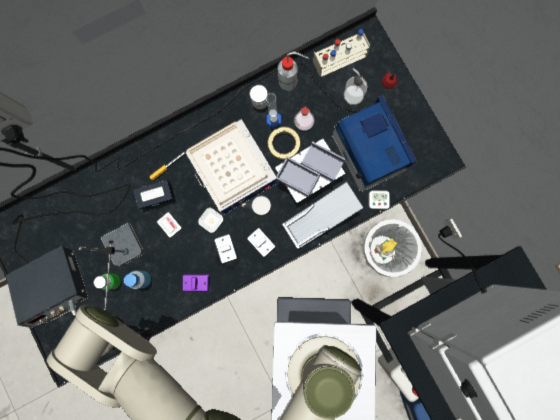

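View pics/wrist0.png

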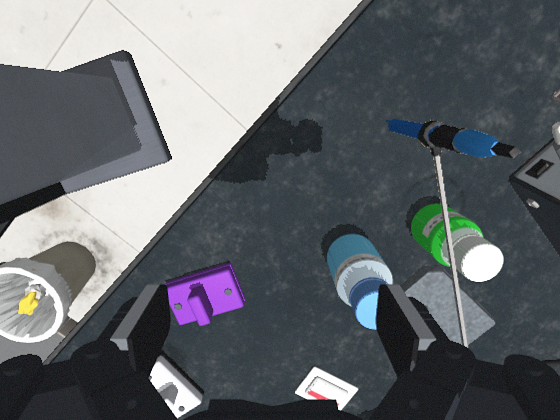

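The top view shows two white/metal sleds at (225,248) and (261,242), a purple look-alike at (195,283), the ramp at (322,215), and holders at (298,178) and (323,160). I'll enlarge these areas.

```bash
python3 - <<'E'
import cv2
a=cv2.imread('pics/top0.png')[130:290,180:400]; cv2.imwrite('pics/topc.png',cv2.resize(a,None,fx=3.6,fy=3.6,interpolation=cv2.INTER_CUBIC))
a=cv2.imread('pics/side0.png')[140:330,180:410]; cv2.imwrite('pics/sidec.png',cv2.resize(a,None,fx=3.15,fy=3.15,interpolation=cv2.INTER_CUBIC))
E
```

```text
(no output)
```

View pics/topc.png

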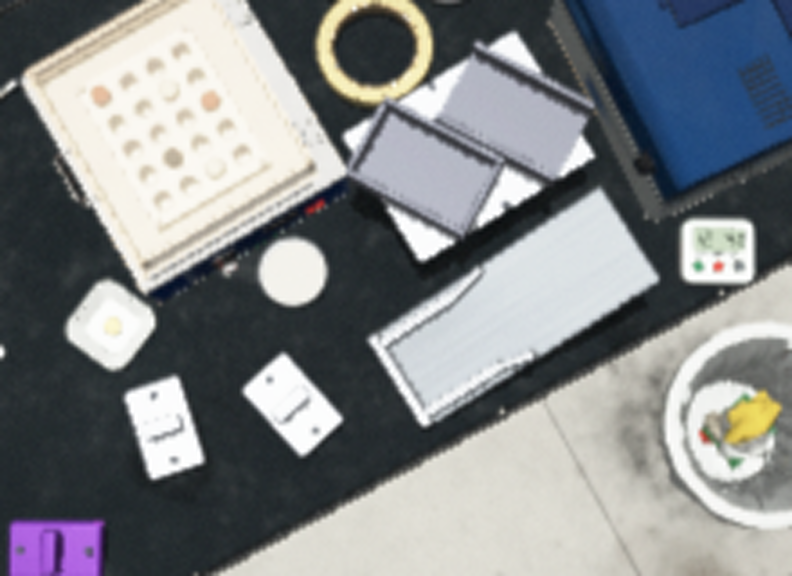

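View pics/sidec.png

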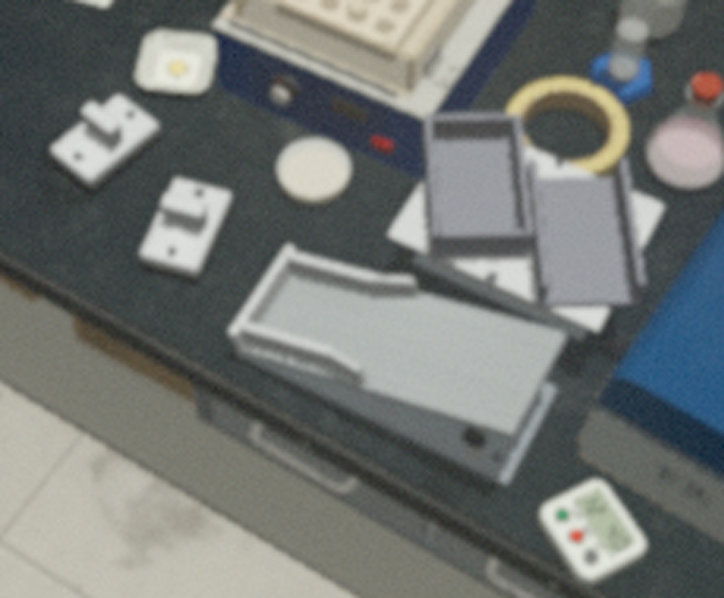

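```bash
cat > h.py <<'E'
import numpy as np, cv2, json
from rig import env, optics
def ray(p,uv):
    d=np.array([(uv[0]-p['cx'])/p['fx'],(uv[1]-p['cy'])/p['fy'],1.]); return np.array(p['xyz']), np.array(p['rotation'])@d
def cast(p,uv,z):
    o,d=ray(p,uv); return o+d*(z-o[2])/d[2]
def castplane(p,uv,o0,n):
    o,d=ray(p,uv); return o+d*(np.dot(o0-o,n)/np.dot(d,n))
def proj(p,X):
    c=np.array(p['rotation']).T@(np.array(X)-p['xyz']); return np.array([p['fx']*c[0]/c[2]+p['cx'],p['fy']*c[1]/c[2]+p['cy']])
def shot(n,name):
    p=optics.camera_params(n); im=optics.get_image(n)[:,:,::-1].copy(); cv2.imwrite(f'pics/{name}.png',im); np.save(f'pics/{name}.npy',p,allow_pickle=True); return p,im
def crop(src,dst,x0,x1,y0,y1,f):
    a=cv2.imread(f'pics/{src}.png')[y0:y1,x0:x1]; cv2.imwrite(f'pics/{dst}.png',cv2.resize(a,None,fx=f,fy=f,interpolation=cv2.INTER_CUBIC))
E
python3 - <<'E'
from h import *
p=optics.camera_params('top')
im=cv2.imread('pics/top0.png')
f=lambda x,y:(x/3.6+180-.36,y/3.6+130-.36)
def show(n,pts,z):
    P=[cast(p,f(*q),z if np.isscalar(z) else zz) for q,zz in zip(pts,[z]*9 if np.isscalar(z) else z)]
    P=np.array(P); print(n,P[:,:2].round(3).tolist(),'c',P.mean(0).round(4),'edges',[round(float(np.linalg.norm((P[i]-P[(i+1)%len(P)])[:2])),4) for i in range(len(P))])
    d=P[1]-P[0]; print('  dir01',np.degrees(np.arctan2(d[1],d[0])))
show('box',[(387,100),(503,162),(465,237),(348,172)],.092)
show('chan',[(478,43),(595,100),(557,180),(437,115)],.092)
show('decktop',[(600,187),(660,278)],.085)
show('stop',[(370,340),(425,425)],.036)
show('A',[(123,392),(178,375),(205,465),(152,480)],.02)
show('B',[(242,393),(285,352),(343,417),(303,458)],.02)
for n,q in dict(petri=(293,271),timer=(718,251),boat=(111,324)).items(): print(n,cast(p,f(*q),.015))
g=cv2.cvtColor(im,cv2.COLOR_BGR2HSV)
m=((g[:,:,2]>150)&(g[:,:,1]<60)).astype(np.uint8)
n,l,st,c=cv2.connectedComponentsWithStats(m)
for i in range(1,n):
    if 60<st[i,4]<1500 and st[i,0]>190 and st[i,1]>190 and st[i,1]<260 and st[i,0]<290:
        cs,_=cv2.findContours((l==i).astype(np.uint8),0,2); r=cv2.minAreaRect(cs[0]); print(st[i],c[i],r,cast(p,r[0],.02))
        b=cv2.boxPoints(r); P=[cast(p,x,.02) for x in b]; print(np.round(P,3)[:,:2].tolist())
E
```

```text
box [[0.655, 0.131], [0.604, 0.032], [0.54, 0.062], [0.592, 0.162]] c [0.5978 0.097  0.092 ] edges [0.1115, 0.0715, 0.1129, 0.07]
  dir01 -117.08527900240303
chan [[0.706, 0.055], [0.659, -0.044], [0.59, -0.014], [0.643, 0.089]] c [0.6497 0.0215 0.092 ] edges [0.1103, 0.0759, 0.1152, 0.0713]
  dir01 -115.11585199308573
decktop [[0.586, -0.051], [0.51, -0.102]] c [ 0.5484 -0.0763  0.085 ] edges [0.0919, 0.0919]
  dir01 -145.94231000936048
stop [[0.456, 0.141], [0.383, 0.091]] c [0.4195 0.1162 0.036 ] edges [0.0879, 0.0879]
  dir01 -145.50811608806242
A [[0.405, 0.357], [0.422, 0.309], [0.343, 0.283], [0.329, 0.328]] c [0.3748 0.3194 0.02  ] edges [0.0505, 0.0827, 0.0481, 0.0815]
  dir01 -71.1493387863877
B [[0.407, 0.253], [0.444, 0.216], [0.389, 0.163], [0.352, 0.197]] c [0.3981 0.2072 0.02  ] edges [0.0521, 0.0768, 0.05, 0.0784]
  dir01 -44.49818757239166
petri [0.5171729  0.21186065 0.015     ]
timer [ 0.54520168 -0.16396859  0.015     ]
boat [0.4654505  0.37166275 0.015     ]
[252 196  19  19 278] [260.80215827 204.96043165] ((261.0, 205.0), (18.0, 18.0), 90.0) [0.51624282 0.21155069 0.02      ]
[[0.544, 0.241], [0.546, 0.184], [0.488, 0.182], [0.487, 0.239]]
[198 208  25  25 401] [210.30174564 219.80299252] ((210.25999450683594, 219.8199920654297), (20.200000762939453, 20.60000228881836), 36.869895935058594) [0.46438099 0.37134356 0.02      ]
[[0.456, 0.416], [0.51, 0.38], [0.473, 0.326], [0.419, 0.363]]
[248 228  27  29 404] [260.81188119 241.92821782] ((260.79559326171875, 241.88400268554688), (25.272001266479492, 16.055152893066406), 48.012786865234375) [0.3988337  0.20809348 0.02      ]
[[0.41, 0.254], [0.445, 0.218], [0.387, 0.162], [0.353, 0.199]]
[215 234  22  29 402] [225.16666667 248.27860697] ((225.10000610351562, 248.3000030517578), (25.298219680786133, 15.811386108398438), 71.56505584716797) [0.3753829  0.32016856 0.02      ]
[[0.404, 0.358], [0.422, 0.311], [0.347, 0.283], [0.33, 0.329]]
```

```bash
cat >> h.py <<'E'
def az():
    z=np.array(env.observe()['tool_rot'])[:,2]; return np.degrees(np.arctan2(z[1],z[0]))
def go(xyz,a=None):
    """turn first (units of 5deg about tool x), then shift in final tool axes, units 30 mm"""
    s=env.observe(); a0=az(); a=a0 if a is None else a
    t=(a0-a+180)%360-180
    r=np.radians(a); zt=np.array([np.cos(r),np.sin(r),0]); yt=np.array([-np.sin(r),np.cos(r),0]); xt=np.array([0,0,-1.])
    d=np.array(xyz)-s['position']
    print('t',s['time_s'],'az',round(a0,2),'turn',round(t/5,3),'shift',[round(float(d@v)/.03,3) for v in (xt,yt,zt)],'w',round(s['grip_width'],4),'F',np.round(s['ft_force'],1),'q6',round(s['q'][5],1))
E
python3 -c "
from h import *
go((.375,.320,.36),108.2)
print(env.tips_ahead)"
```

```text
t 0.15 az 72.76 turn -7.087 shift [1.475, -4.578, -8.708] w 0.0857 F [-0.2  0.1  0.2] q6 -12.3
0.1734
```

```bash
python3 -m inch '[[-1,[0,0,0],-1],[-1,[0,0,0],-1],[-1,[0,0,0],-1],[-1,[0,0,0],-1],[-1,[0,0,0],-1],[-1,[0,0,0],-1],[-1,[0,0,0],-1],[-1,[0,0,0],-0.09]]' 30; python3 -m inch '[[-1,[0,-0.5,-0.9],0],[-1,[0.2,-0.5,-0.9],0],[-1,[0.2,-0.5,-0.9],0],[-1,[0.2,-0.5,-0.9],0],[-1,[0.2,-0.5,-0.9],0],[-1,[0.2,-0.5,-0.9],0],[-1,[0.2,-0.5,-0.9],0],[-1,[0.2,-0.5,-0.9],0]]'; python3 -c "
from h import *
go((.375,.320,.36),108.2)"
```

```text
time_s: 0.82
position: [0.1629, 0.5253, 0.4045]
tool_rot: [[-0.0, -0.949, -0.316], [-0.001, -0.316, 0.949], [-1.0, 0.0, -0.0]]
ft_force: [-0.1, 0.5, 0.8]
grip_width: 0.0854
time_s: 1.48
position: [0.3453, 0.3564, 0.3624]
tool_rot: [[-0.0, -0.951, -0.31], [-0.0, -0.31, 0.951], [-1.0, 0.0, 0.0]]
ft_force: [-0.2, -0.3, -0.4]
grip_width: 0.0855
t 1.4833 az 108.07 turn -0.027 shift [0.081, -0.561, -1.463] w 0.0855 F [-0.2 -0.3 -0.4] q6 -75.9
```

```bash
python3 -m inch '[[-1,[0,-0.5,-0.7],0],[-1,[0,0,-0.7],0],[-1,[0,0,0],0],[-1,[0,0,0],0],[-1,[0,0,0],0],[-1,[0,0,0],0],[-1,[0,0,0],0],[-1,[0,0,0],0]]'; python3 -c "
from h import *
go((.375,.320,.36),108.2)
shot('wrist','w1')"
```

```text
time_s: 2.15
position: [0.3714, 0.323, 0.3627]
tool_rot: [[-0.0, -0.95, -0.313], [0.0, -0.313, 0.95], [-1.0, -0.0, 0.0]]
ft_force: [0.2, 0.2, -0.5]
grip_width: 0.0853
t 2.15 az 108.27 turn 0.013 shift [0.091, -0.083, -0.132] w 0.0853 F [ 0.2  0.2 -0.5] q6 -81.1
```

View pics/w1.png

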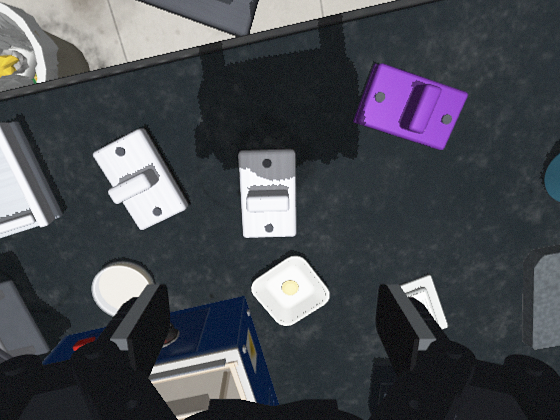

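The wrist view shows sled A at (267,195), sled B at (140,180), and the purple look-alike (leave alone) at (412,107). Next I measure both sleds.

```bash
python3 - <<'E'
from h import *
p=np.load('pics/w1.npy',allow_pickle=True).item()
im=cv2.imread('pics/w1.png'); g=cv2.cvtColor(im,cv2.COLOR_BGR2HSV)
m=((g[:,:,2]>95)&(g[:,:,1]<45)).astype(np.uint8)
for nm,(x0,x1,y0,y1) in dict(A=(225,310,140,245),B=(85,195,118,236)).items():
    mm=np.zeros_like(m); mm[y0:y1,x0:x1]=m[y0:y1,x0:x1]
    cs,_=cv2.findContours(mm,0,2); c=max(cs,key=cv2.contourArea)
    P=np.array([cast(p,q[0],.02)[:2] for q in c])
    r=cv2.minAreaRect((P*1000).astype(np.float32)); print(nm,r,cv2.boxPoints(r).round(1).tolist())
    # holes: dark blobs inside; rough
crop('w1','w1c',85,310,115,250,3.4)
E
```

```text
A ((375.7012634277344, 319.0809631347656), (79.93897247314453, 49.62917709350586), 20.321699142456055) [[329.6000061035156, 328.5], [346.79998779296875, 281.8999938964844], [421.79998779296875, 309.70001220703125], [404.6000061035156, 356.20001220703125]]
B ((400.62322998046875, 206.6133270263672), (79.4484634399414, 59.107749938964844), 43.950714111328125) [[351.5, 200.3000030517578], [392.5, 157.8000030517578], [449.70001220703125, 212.89999389648438], [408.70001220703125, 255.5]]
```

View pics/w1c.png

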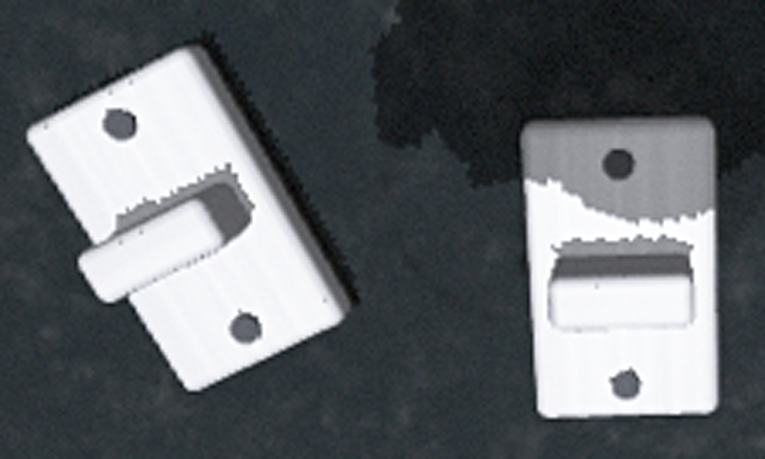

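```bash
python3 -c "
from h import *
go((.3757,.3191,.25),110.3)"
```

```text
t 2.2 az 108.26 turn -0.408 shift [3.758, -0.088, -0.167] w 0.0852 F [-0.8 -0.5  0.3] q6 -81.1
```

```bash
python3 -m inch '[[-0.3,[0,-0.09,-0.17],-0.41],[-0.3,[0.75,0,0],0],[-0.3,[0.75,0,0],0],[-0.3,[0.75,0,0],0],[-0.3,[0.75,0,0],0],[-0.3,[0.75,0,0],0],[-0.3,[0,0,0],0],[-0.3,[0,0,0],0]]' 30; python3 -c "
from h import *
go((.3757,.3191,.20),110.3)
shot('wrist','w2')
p,_=shot('side','s2')
print(proj(p,(.3757,.3191,.05)))
u,v=proj(p,(.3757,.3191,.08)).astype(int)
crop('s2','s2c',u-70,u+70,v-60,v+60,5)"
```

```text
time_s: 2.87
position: [0.376, 0.3186, 0.2501]
tool_rot: [[-0.002, -0.938, -0.347], [-0.001, -0.347, 0.938], [-1.0, 0.002, -0.0]]
ft_force: [-0.1, 0.6, 0.6]
grip_width: 0.0554
t 2.8667 az 110.28 turn -0.004 shift [1.669, 0.003, 0.018] w 0.0554 F [-0.1  0.6  0.6] q6 -83.8
[211.90277769 175.5542629 ]
```

View pics/w2.png

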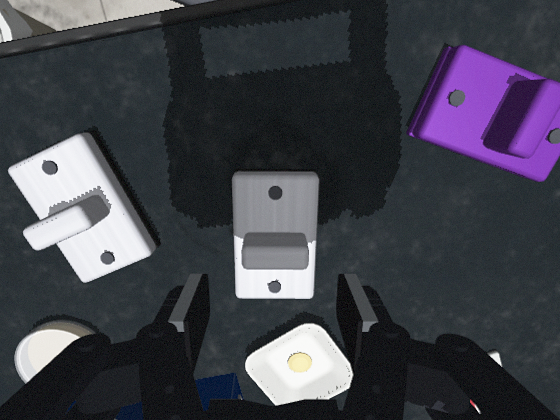

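View pics/s2c.png

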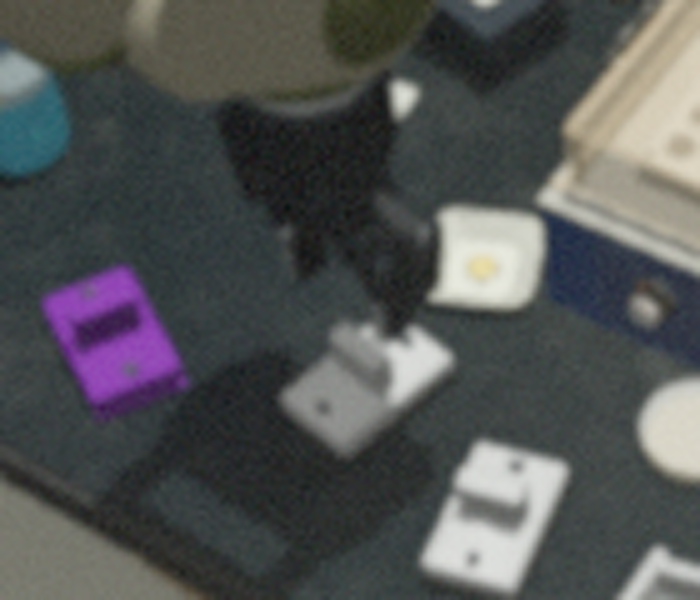

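```bash
python3 - <<'E'
from h import *
p=np.load('pics/w2.npy',allow_pickle=True).item()
for a in [(208,275),(338,275)]:
    o,d=ray(p,a); X=o+d*.0554*p['fx']/130; print(X, X-[.376,.3186,.2501])
crop('w2','w2c',150,400,250,390,3)
E
```

```text
[0.37791546 0.28920284 0.08084683] [ 0.00191546 -0.02939716 -0.16925317]
[0.35875862 0.34118529 0.0808676 ] [-0.01724138  0.02258529 -0.1692324 ]
```

View pics/w2c.png

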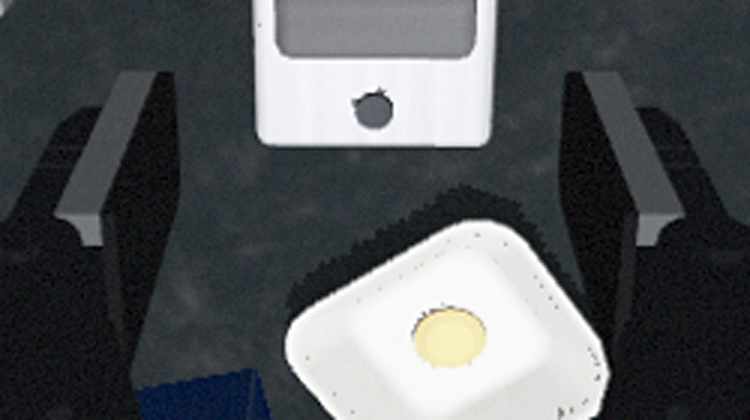

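```bash
python3 -m inch '[[-0.3,[0.5,0,0],0],[-0.3,[0.5,0,0],0],[-0.3,[0.5,0,0],0],[-0.3,[0.2,0,0],0],[-0.3,[0,0,0],0],[-0.3,[0,0,0],0],[0.6,[0,0,0],0],[0.6,[0,0,0],0]]' 30;python3 -m inch '[[1,[0,0,0],0],[1,[0,0,0],0],[1,[0,0,0],0],[1,[-0.2,0,0],0],[1,[-0.5,0,0],0],[1,[-0.7,0,0],0],[1,[-0.7,0,0],0],[1,[-0.7,0,0],0]]' 30; python3 -c "
from h import *
go((.3757,.3191,.30),110.3)
shot('wrist','w3')
print(proj(optics.camera_params('top'),(.5484,-.0763,.085)))"
```

```text
time_s: 3.63
position: [0.3762, 0.3187, 0.2004]
tool_rot: [[0.002, -0.938, -0.346], [0.001, -0.346, 0.938], [-1.0, -0.002, 0.001]]
ft_force: [-0.8, -1.7, 6.6]
grip_width: 0.035
time_s: 4.3
position: [0.3757, 0.3182, 0.2845]
tool_rot: [[-0.001, -0.938, -0.346], [-0.0, -0.346, 0.938], [-1.0, 0.001, -0.0]]
ft_force: [0.3, 0.1, -3.9]
grip_width: 0.0354
t 4.3 az 110.27 turn -0.007 shift [-0.517, -0.011, 0.026] w 0.0354 F [ 0.3  0.1 -3.9] q6 -83.8
[354.59924711 194.16773463]
```

View pics/w3.png

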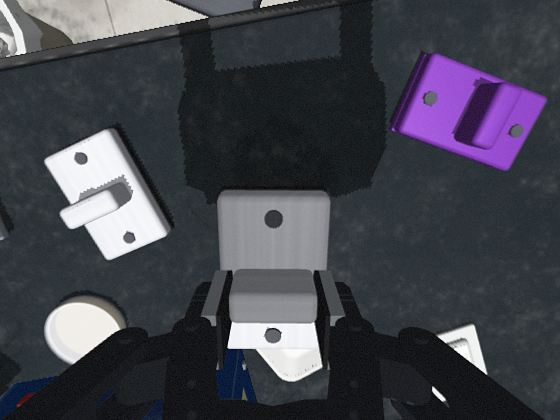

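```bash
python3 - <<'E'
from h import *
crop('w3','w3c',180,370,180,380,3)
p,_=shot('side','s3')
u,v=proj(p,(.3757,.3191,.12)).astype(int); print(u,v)
crop('s3','s3c',u-50,u+50,v-40,v+50,7)
E
```

```text
208 157
```

View pics/w3c.png

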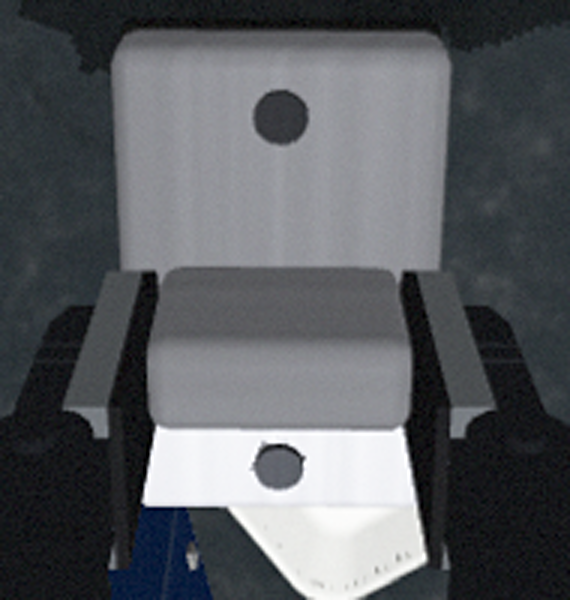

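View pics/s3c.png

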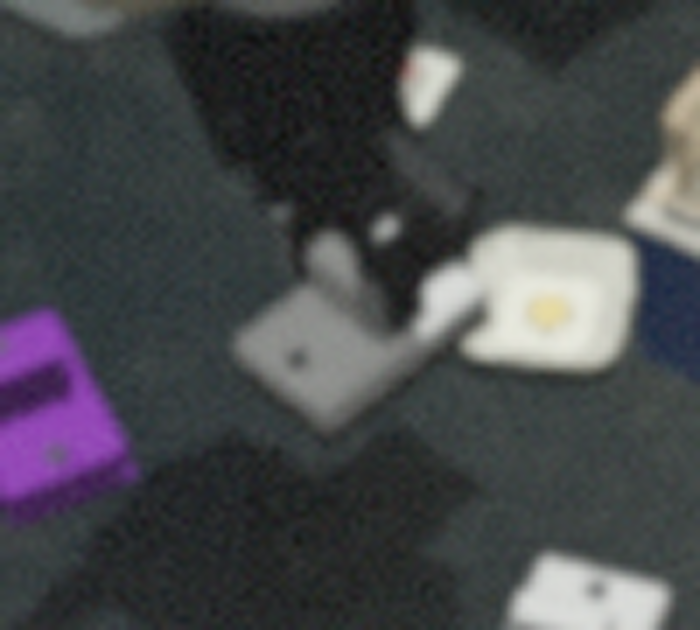

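```bash
python3 - <<'E'
from h import *
p=np.load('pics/w3.npy',allow_pickle=True).item()
s=env.observe(); R=np.array(s['tool_rot'])
for a in [(180+157/3,180+272/3),(180+402/3,180+272/3)]:
    o,d=ray(p,a); X=o+d*.0354*p['fx']/81.7; print(R.T@(X-s['position']))
# rib top +y... edge: top far edge & near edge of rib (pixels), slab corner far (top edge)
for nm,a,zz in [('rib near top edge L',(180+150/3,180+425/3),None),('slab far edge',(180+280/3,180+32/3),None)]:
    for h in (.1,.11,.12,.13,.14,.15):
        X=cast(p,a,h); print(nm,h,(R.T@(X-s['position'])).round(4))
E
```

```text
[ 0.17374606  0.01041636 -0.01841615]
[0.17375369 0.01038153 0.01696939]
rib near top edge L 0.1 [ 0.1863 -0.0237 -0.0221]
rib near top edge L 0.11 [ 0.1763 -0.0169 -0.0207]
rib near top edge L 0.12 [ 0.1663 -0.0101 -0.0193]
rib near top edge L 0.13 [ 0.1562 -0.0033 -0.018 ]
rib near top edge L 0.14 [ 0.1462  0.0035 -0.0166]
rib near top edge L 0.15 [ 0.1361  0.0103 -0.0152]
slab far edge 0.1 [ 0.1859  0.043  -0.0006]
slab far edge 0.11 [ 0.1759  0.0455 -0.0006]
slab far edge 0.12 [ 0.1659  0.0479 -0.0006]
slab far edge 0.13 [ 0.1559  0.0504 -0.0007]
slab far edge 0.14 [ 0.1459  0.0528 -0.0007]
slab far edge 0.15 [ 0.1359  0.0553 -0.0007]
```

```bash
python3 -c "
from h import *
go((.3757,.3191,.38),33.9)"
python3 -m inch '[[1,[-0.8,0,0],1],[1,[-0.8,0,0],1],[1,[-0.8,0,0],1],[1,[-0.8,0,0],1],[1,[0,0,0],1],[1,[0,0,0],1],[1,[0,0,0],1],[1,[0,0,0],1]]' 30
python3 -m inch '[[1,[0,0,0],1],[1,[0,0,0],1],[1,[0,0,0],1],[1,[0,0,0],1],[1,[0,0,0],1],[1,[0,0,0],1],[1,[0,0,0],1],[1,[0,0,0],0.27]]'
python3 -c "
from h import *
go((.5133,-.0239,.38),33.9)"
```

```text
t 4.4 az 110.27 turn 15.275 shift [-3.127, 0.024, -0.004] w 0.0355 F [ 0.8  0.4 -3.5] q6 -83.8
time_s: 5.07
position: [0.3758, 0.3183, 0.378]
tool_rot: [[-0.002, -0.94, 0.342], [-0.001, 0.342, 0.94], [-1.0, 0.001, -0.002]]
ft_force: [1.0, -0.5, -3.6]
grip_width: 0.0352
time_s: 5.73
position: [0.3759, 0.3183, 0.378]
tool_rot: [[-0.002, -0.555, 0.832], [-0.001, 0.832, 0.555], [-1.0, 0.0, -0.002]]
ft_force: [-0.4, -0.4, -3.8]
grip_width: 0.035
t 5.7333 az 33.71 turn -0.038 shift [-0.067, -12.023, -2.56] w 0.035 F [-0.4 -0.4 -3.8] q6 -7.2
```

```bash
python3 -m inch '[[1,[0,-0.8,-0.3],0],[1,[0,-0.9,-0.3],0],[1,[0,-0.9,-0.3],0],[1,[0,-0.9,-0.3],0],[1,[0,-0.9,-0.3],0],[1,[0,-0.6,-0.3],0],[1,[0,-0.2,0],0],[1,[0,0,0],0]]' 30
python3 -c "
from h import *
shot('wrist','w4'); go((.5133,-.0239,.38),33.9)"
```

```text
time_s: 6.4
position: [0.4187, 0.1579, 0.3787]
tool_rot: [[-0.001, -0.557, 0.831], [-0.0, 0.831, 0.557], [-1.0, 0.0, -0.001]]
ft_force: [-0.2, 0.2, -4.0]
grip_width: 0.0352
t 6.45 az 33.89 turn -0.001 shift [-0.041, -6.818, -0.769] w 0.0354 F [-0.4 -0.2 -2.8] q6 -28.4
```

View pics/w4.png

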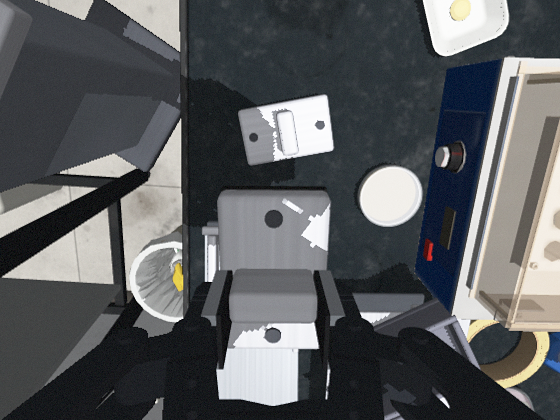

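Sled B is clear at (286,130), and the ramp is hidden under the gripper here. I'll go on to above the set-down point.

```bash
python3 -m inch '[[1,[0,-0.8,-0.2],0],[1,[0,-0.9,-0.2],0],[1,[0,-0.9,-0.2],0],[1,[0,-0.9,-0.17],0],[1,[0,-0.9,0],0],[1,[0,-0.9,0],0],[1,[0,-0.9,0],0],[1,[0,-0.6,0],0]]' 30
python3 -m inch '[[1,[0,0,0],0],[1,[0,0,0],0],[1,[0,0,0],0],[1,[0,0,0],0],[1,[0,0,0],0],[1,[0,0,0],0],[1,[0,0,0],0],[1,[0,0,0],0]]'
python3 -c "
from h import *
shot('wrist','w5'); shot('side','s5'); go((.5133,-.0239,.38),33.9)
crop('s5','s5c',200,400,120,310,3)"
```

```text
time_s: 7.12
position: [0.5141, -0.0239, 0.3787]
tool_rot: [[-0.0, -0.559, 0.829], [0.0, 0.829, 0.559], [-1.0, 0.0, -0.0]]
ft_force: [-0.4, 0.8, -4.5]
grip_width: 0.0354
time_s: 7.78
position: [0.5128, -0.0231, 0.3793]
tool_rot: [[0.0, -0.558, 0.83], [0.0, 0.83, 0.558], [-1.0, -0.0, 0.0]]
ft_force: [0.1, -0.2, -3.5]
grip_width: 0.0351
t 7.8833 az 33.92 turn 0.004 shift [-0.025, -0.026, 0.001] w 0.0351 F [-0.4  0.2 -4. ] q6 -49.7
```

View pics/w5.png

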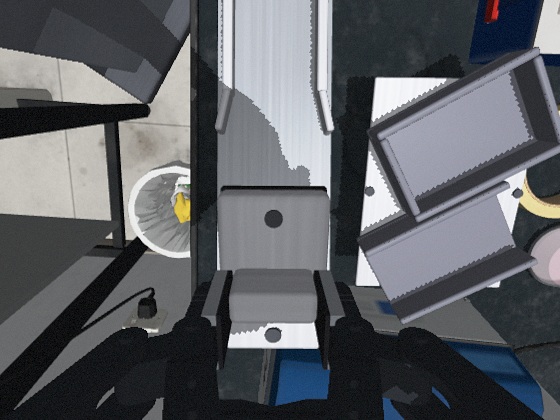

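View pics/s5c.png

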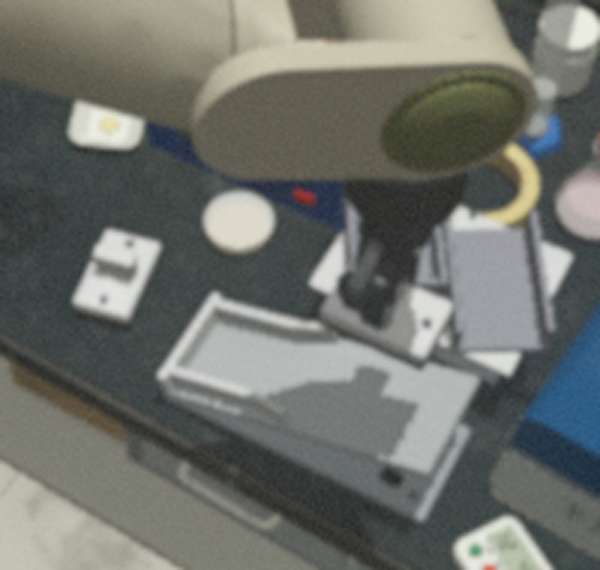

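```bash
python3 - <<'E'
from h import *
p=np.load('pics/w5.npy',allow_pickle=True).item()
s=env.observe(); R=np.array(s['tool_rot'])
crop('w5','w5a',190,360,0,200,3)
crop('w5','w5b',350,560,30,330,2.6)
E
```

```text
(no output)
```

View pics/w5a.png

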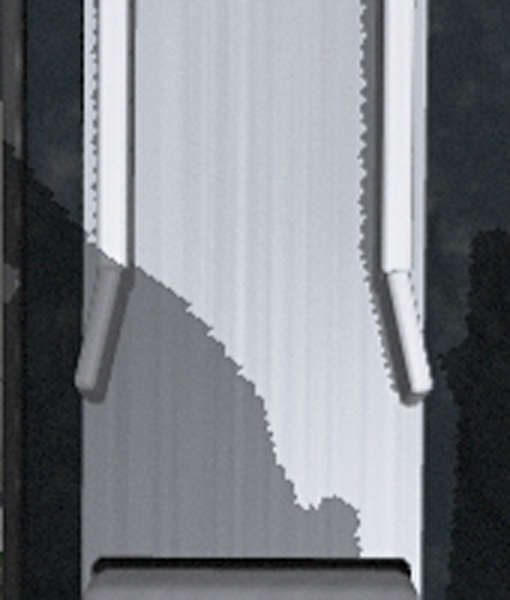

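View pics/w5b.png

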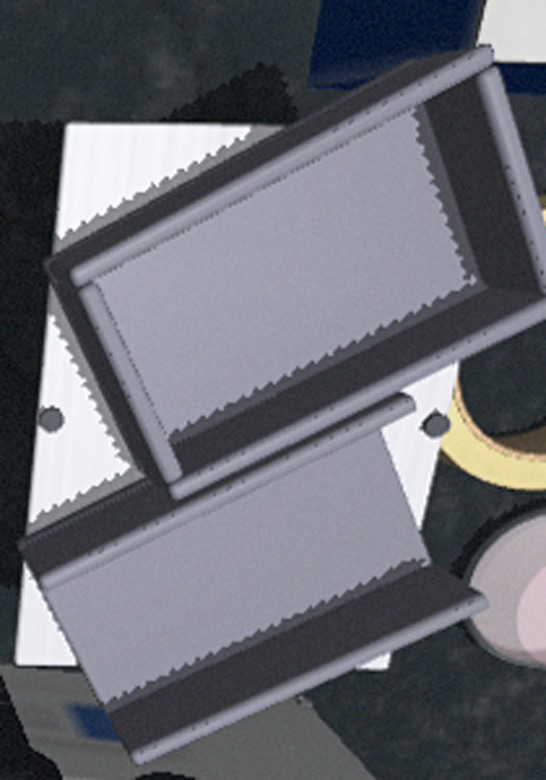

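```bash
python3 - <<'E'
from h import *
p=np.load('pics/w5.npy',allow_pickle=True).item()
c17,s17=np.cos(.2967),np.sin(.2967)
u=np.array([.5566,-.8308,0]); lat=np.array([.8308,.5566,0]); foot=np.array([.426,.1065,.018])
X=c17*u+[0,0,s17]; N=-s17*u+[0,0,c17]
for a in [(82,470),(424,470),(82,410),(424,410)]:
    P=castplane(p,(190+a[0]/3,a[1]/3),foot,N); print('edge',P.round(4),'deck x',round((P-foot)@X,4),'y',round((P-foot)@lat,4))
for a in [(85,388),(422,390)]: # flare tips top, 20mm above
    P=castplane(p,(190+a[0]/3,a[1]/3),foot+.02*N,N); print('flaretip',round((P-foot)@X,4),round((P-foot)@lat,4))
for a in [(112,262),(398,268)]:
    P=castplane(p,(190+a[0]/3,a[1]/3),foot+.02*N,N); print('bend',round((P-foot)@X,4),round((P-foot)@lat,4))
f=lambda a:(350+a[0]/2.6,30+a[1]/2.6)
for n,L in dict(chan=[(45,582),(412,402),(485,603),(140,758)],box=[(78,277),(490,55),(546,303),(175,490)]).items():
    P=np.array([cast(p,f(a),.092) for a in L]); e=[round(float(np.linalg.norm(P[i]-P[(i+1)%4])),4) for i in range(4)]
    d=P[1]-P[0]+P[2]-P[3]; print(n,P.mean(0).round(4),e,np.degrees(np.arctan2(d[1],d[0])))
E
```

```text
edge [ 0.4567 -0.0197  0.0553] deck x 0.1275 y -0.0448
edge [0.5335 0.0319 0.0552] deck x 0.1274 y 0.0478
edge [ 0.4481 -0.0068  0.0505] deck x 0.1113 y -0.0447
edge [0.5248 0.0447 0.0505] deck x 0.1112 y 0.0477
flaretip 0.1098 -0.0409
flaretip 0.1102 0.0439
bend 0.0783 -0.0341
bend 0.0797 0.0378
chan [0.6506 0.0229 0.092 ] [0.1125, 0.0708, 0.1115, 0.0705] 63.00217230971238
box [0.6006 0.0969 0.092 ] [0.1122, 0.0681, 0.1079, 0.069] 63.23480897115769
```

```bash
python3 -m inch '[[1,[0.5,0,0.05],0],[1,[0.5,0,0],0],[1,[0.5,0,0],0],[1,[0.5,0,0],0],[1,[0.5,0,0],0],[1,[0.5,0,0],0],[1,[0.2,0,0],0],[1,[0,0,0],0]]' 25
python3 -c "
from h import *
go((.5133,-.0239,.2786),33.9)"
python3 -m inch '[[1,[0.1,0,0],0],[1,[0.08,0,0],0],[1,[0.08,0,0],0],[1,[0.08,0,0],0],[1,[0.08,0,0],0],[1,[0.05,0,0],0],[1,[0.0,0,0],0],[1,[0,0,0],0]]'
python3 -c "
from h import *
go((.5133,-.0239,.2786),33.9)
shot('wrist','w6'); shot('side','s6');crop('s6','s6c',240,380,180,310,5)"
```

```text
time_s: 8.55
position: [0.514, -0.0225, 0.2822]
tool_rot: [[-0.002, -0.558, 0.83], [0.001, 0.83, 0.558], [-1.0, 0.002, -0.002]]
ft_force: [-0.1, -0.4, -3.1]
grip_width: 0.0355
t 8.55 az 33.91 turn 0.002 shift [0.119, -0.024, -0.045] w 0.0355 F [-0.1 -0.4 -3.1] q6 -49.6
time_s: 9.22
position: [0.5135, -0.0211, 0.2708]
tool_rot: [[0.0, -0.558, 0.83], [0.003, 0.83, 0.558], [-1.0, 0.002, 0.002]]
ft_force: [-6.0, 12.3, 11.4]
grip_width: 0.035
t 9.2167 az 33.94 turn 0.008 shift [-0.261, -0.074, -0.058] w 0.035 F [-6.  12.3 11.4] q6 -49.6
```

View pics/w6.png

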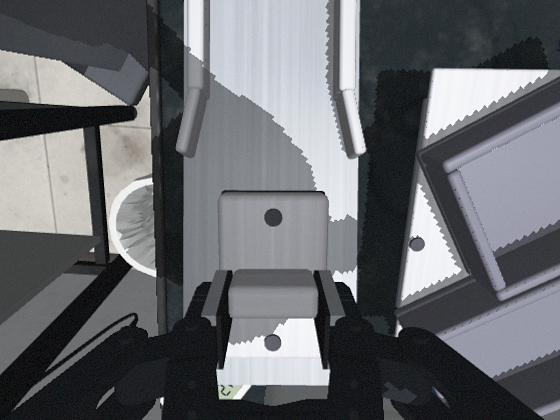

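View pics/s6c.png

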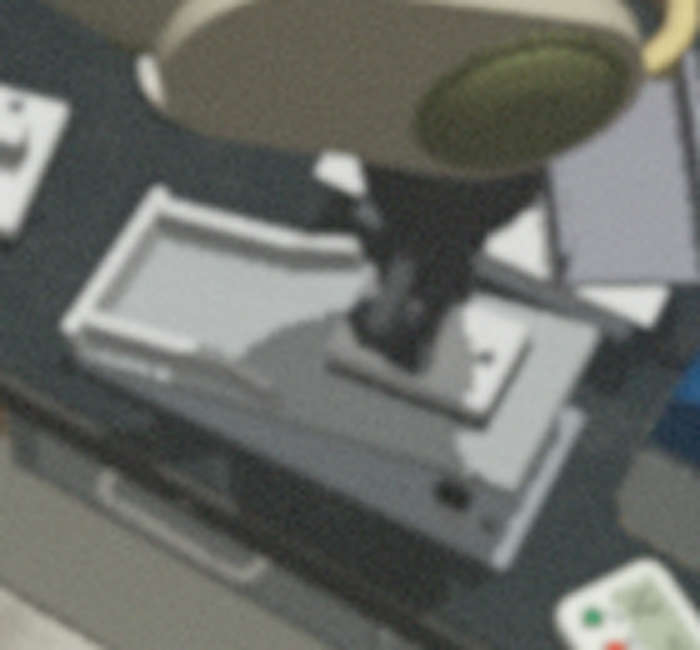

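Sled still level and resting on its uphill edge. The friction there blocks the tilt, so I'll ease the gripper downhill while pressing, with a lighter grip.

```bash

python3 -m inch '[[1,[0,0.06,0],0],[1,[0.0,0.06,0],0],[1,[0.02,0.06,0],0],[1,[0.03,0.06,0],0],[1,[0.03,0.06,0],0],[1,[0.03,0.06,0],0],[1,[0.0,0,0],0],[1,[0,0,0],0]]' 20
python3 -c "
from h import *
go((.5133,-.0239,.2786),33.9)
shot('wrist','w7')"
```

```text
time_s: 9.98
position: [0.508, -0.0134, 0.2658]
tool_rot: [[-0.0, -0.558, 0.83], [0.0, 0.83, 0.558], [-1.0, 0.001, -0.0]]
ft_force: [-0.6, 1.7, 3.5]
grip_width: 0.0352
t 9.9833 az 33.92 turn 0.003 shift [-0.428, -0.389, -0.05] w 0.0352 F [-0.6  1.7  3.5] q6 -48.8
```

View pics/w7.png

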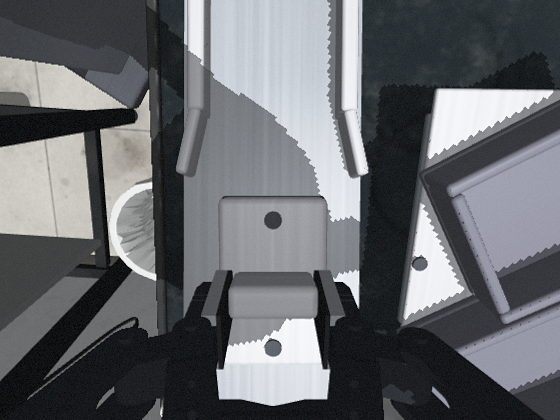

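```bash

python3 -m inch '[[1,[0.03,0.03,0],0],[1,[0.03,0.02,0],0],[1,[0.02,0,0],0],[1,[0,0,0],0],[-0.3,[0,0,0],0],[-0.3,[0,0,0],0],[-0.3,[0.0,0,0],0],[-0.3,[0,0,0],0]]' 20
python3 -c "
from h import *
go((.5133,-.0239,.2786),33.9)
shot('wrist','w8')"
python3 -m inch '[[-0.3,[0,0,0],0],[-0.3,[0,0,0],0],[-0.3,[0,0,0],0],[-0.3,[0,0,0],0],[-0.3,[0,0,0],0],[-0.3,[0,0,0],0],[-0.3,[0.0,0,0],0],[-0.3,[0,0,0],0]]' 
python3 -c "
from h import *
go((.5133,-.0239,.2786),33.9)
shot('wrist','w9')"
```

```text
time_s: 10.7
position: [0.5072, -0.0124, 0.2632]
tool_rot: [[-0.001, -0.558, 0.83], [0.0, 0.83, 0.558], [-1.0, 0.0, -0.0]]
ft_force: [0.8, -0.6, 0.8]
grip_width: 0.0556
t 10.7 az 33.91 turn 0.001 shift [-0.514, -0.431, -0.045] w 0.0556 F [ 0.8 -0.6  0.8] q6 -48.7
time_s: 11.42
position: [0.5073, -0.0123, 0.2634]
tool_rot: [[0.0, -0.558, 0.83], [-0.0, 0.83, 0.558], [-1.0, -0.0, 0.0]]
ft_force: [0.6, 0.2, 0.6]
grip_width: 0.0555
t 11.4167 az 33.92 turn 0.003 shift [-0.506, -0.432, -0.048] w 0.0555 F [0.6 0.2 0.6] q6 -48.7
```

View pics/w8.png

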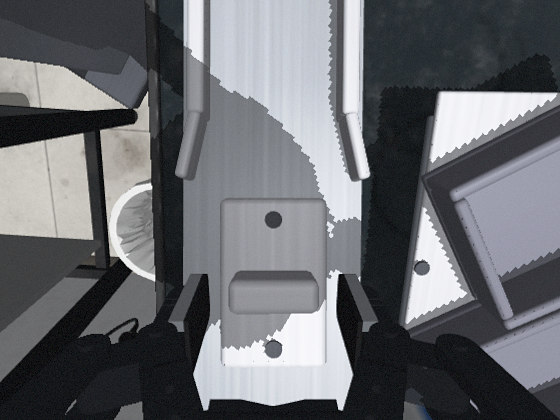

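View pics/w9.png

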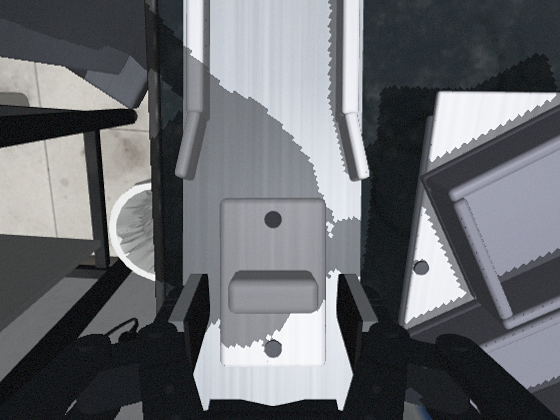

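Sled A stays put: w8 and w9 are identical, with its rib at (272,292). It goes to the box. I'll regrip 4 mm higher and lift.

```bash

python3 -m inch '[[-0.3,[-0.13,0,0],0],[-0.3,[0,0,0],0],[1,[0,0,0],0],[1,[0,0,0],0],[1,[0,0,0],0],[1,[0,0,0],0],[1,[-0.2,0,0],0],[1,[-0.4,0,0],0]]' 30
python3 -m inch '[[1,[-0.7,0,0],0],[1,[-0.7,0,0],0],[1,[-0.7,0,0],0],[1,[-0.7,0,0],0],[1,[-0.7,0,0],0],[1,[-0.5,0,0],0],[1,[0,0,0],0],[1,[0,0,0],0]]'
python3 -c "
from h import *
shot('wrist','w10')
go((.599,.097,.41),-26.8)"
```

```text
time_s: 12.13
position: [0.5069, -0.0123, 0.2842]
tool_rot: [[-0.004, -0.558, 0.83], [0.001, 0.83, 0.558], [-1.0, 0.003, -0.003]]
ft_force: [-0.1, -0.1, -3.8]
grip_width: 0.0355
time_s: 12.8
position: [0.5071, -0.0122, 0.405]
tool_rot: [[-0.0, -0.558, 0.83], [0.0, 0.83, 0.558], [-1.0, 0.0, -0.0]]
ft_force: [-0.5, 0.6, -4.7]
grip_width: 0.0357
t 12.85 az 33.92 turn 12.143 shift [-0.195, 4.633, 1.094] w 0.0354 F [-0.5 -0.3 -4.7] q6 -48.7
```

View pics/w10.png

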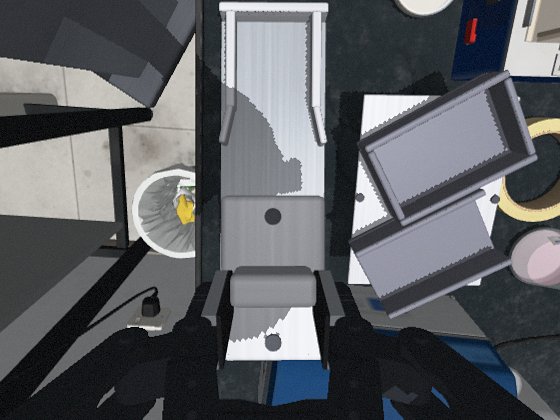

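```bash

python3 -m inch '[[1,[0,0,0],1],[1,[0,0,0],1],[1,[0,0,0],1],[1,[0,0,0],1],[1,[0,0,0],1],[1,[0,0,0],1],[1,[0,0,0],1],[1,[0,0,0],1]]' 30
python3 -m inch '[[1,[0,0,0],1],[1,[0,0,0],1],[1,[0,0,0],1],[1,[0,0,0],1],[1,[0,0,0],0.14],[1,[0,0,0],0],[1,[0,0,0],0],[1,[0,0,0],0]]'
python3 -c "
from h import *
go((.6044,.1077,.40),-26.8)"
```

```text
time_s: 13.52
position: [0.5072, -0.0123, 0.4035]
tool_rot: [[-0.003, 0.11, 0.994], [0.001, 0.994, -0.11], [-1.0, 0.001, -0.003]]
ft_force: [-0.1, 0.1, -3.6]
grip_width: 0.0351
time_s: 14.18
position: [0.5073, -0.0123, 0.4049]
tool_rot: [[-0.001, 0.449, 0.893], [0.0, 0.893, -0.449], [-1.0, -0.0, -0.001]]
ft_force: [0.1, 0.9, -3.7]
grip_width: 0.035
t 14.1833 az -26.69 turn 0.023 shift [0.162, 5.031, 1.086] w 0.035 F [ 0.1  0.9 -3.7] q6 11.9
```

```bash

python3 -m inch '[[1,[0,0.5,0.2],0.02],[1,[0,0.8,0.2],0],[1,[0,0.9,0.2],0],[1,[0,0.9,0.2],0],[1,[0,0.9,0.2],0],[1,[0,0.7,0.09],0],[1,[0,0.33,0],0],[1,[0.16,0,0],0]]' 30
python3 -m inch '[[1,[0,0,0],0],[1,[0,0,0],0],[1,[0,0,0],0],[1,[0,0,0],0],[1,[0,0,0],0],[1,[0,0,0],0],[1,[0,0,0],0],[1,[0,0,0],0]]'
python3 -c "
from h import *
shot('wrist','w11');shot('side','s11');crop('s11','s11c',250,430,90,270,3.5)
go((.6044,.1077,.30),-26.8)"
```

```text
time_s: 14.85
position: [0.6052, 0.1091, 0.4005]
tool_rot: [[0.001, 0.449, 0.893], [0.0, 0.893, -0.449], [-1.0, 0.001, 0.001]]
ft_force: [-1.1, -0.6, -4.2]
grip_width: 0.0354
time_s: 15.52
position: [0.6046, 0.1074, 0.4006]
tool_rot: [[0.0, 0.452, 0.892], [-0.0, 0.892, -0.452], [-1.0, 0.0, 0.0]]
ft_force: [-0.3, 0.1, -3.7]
grip_width: 0.035
t 15.6167 az -26.88 turn -0.017 shift [3.351, 0.003, -0.011] w 0.0353 F [-0.5  0.2 -4.5] q6 25.9
```

View pics/w11.png

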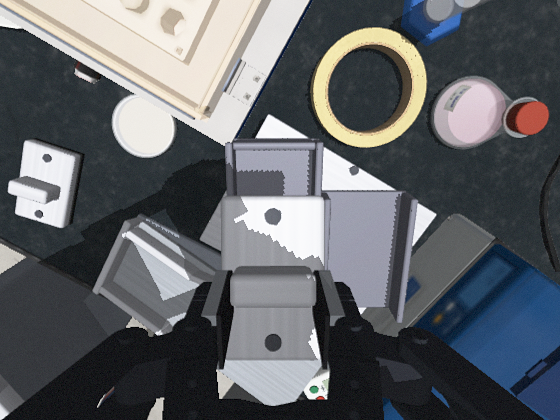

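View pics/s11c.png

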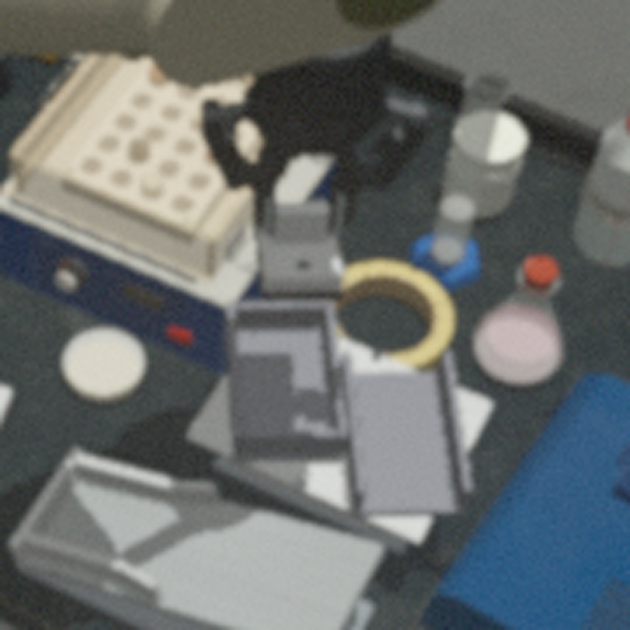

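```bash
python3 - <<'E'
from h import *
p=np.load('pics/w11.npy',allow_pickle=True).item()
s=env.observe(); R=np.array(s['tool_rot'])
for n,a,z in [('rimL',(228,142),.092),('rimR',(322,142),.092),('chR far',(415,196),.092),('chan rim R near',(405,318),.092),('heater',(225,148),.15),('heater2',(255,95),.15)]:
    print(n,(R.T@(cast(p,a,z)-s['position'])).round(4), cast(p,a,z).round(4))
c=np.array([.599,.097,.0]); print('boxc tool',(R.T@(c-s['position'])).round(4))
crop('w11','w11c',200,440,120,330,3)
E
```

```text
rimL [ 0.3085  0.0482 -0.0332] [0.5968 0.1655 0.092 ]
rimR [0.3085 0.0481 0.0381] [0.6604 0.1332 0.092 ]
chR far [0.3085 0.0057 0.1139] [0.7088 0.0611 0.092 ]
chan rim R near [ 0.3085 -0.1069  0.1187] [ 0.6622 -0.0415  0.092 ]
heater [ 0.2505  0.0512 -0.0281] [0.6028 0.1659 0.15  ]
heater2 [ 0.2505  0.0815 -0.0095] [0.633  0.1845 0.15  ]
boxc tool [ 4.005e-01 -1.190e-02 -3.000e-04]
```

View pics/w11c.png

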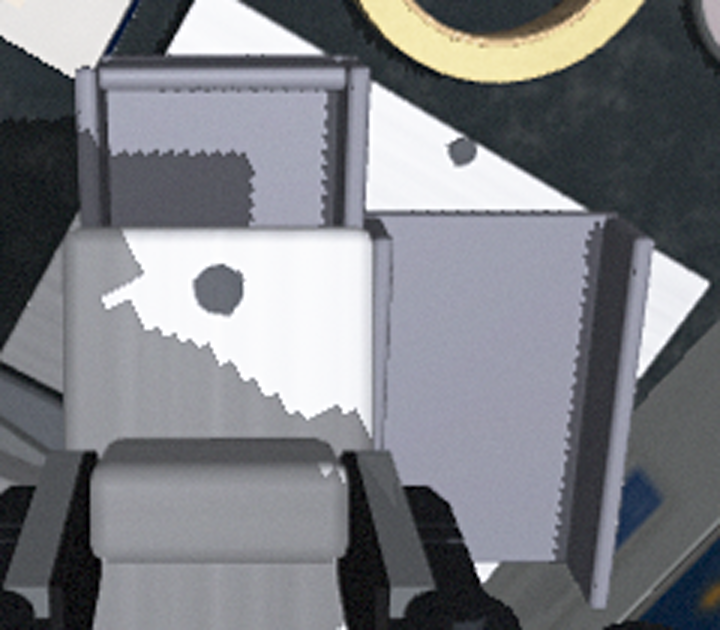

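```bash

python3 -m inch '[[1,[0.5,0,0.03],0],[1,[0.6,0,0],0],[1,[0.6,0,0],0],[1,[0.6,0,0],0],[1,[0.6,0,0],0],[1,[0.6,0,0],0],[1,[0.3,0,0],0],[1,[0,0,0],0]]' 30
python3 -c "
from h import *
go((.599,.097,.269),-26.8)"
python3 -m inch '[[1,[0.09,-0.06,0],0],[1,[0.09,-0.06,0],0],[1,[0.09,-0.06,0],0],[1,[0.08,-0.06,0],0],[1,[0.08,-0.06,0],0],[1,[0.08,-0.06,0],0],[1,[0,0,0],0],[1,[0,0,0],0]]' 20
python3 -c "
from h import *
go((.599,.097,.269),-26.8);shot('wrist','w12')"
```

```text
time_s: 16.28
position: [0.6053, 0.1071, 0.2845]
tool_rot: [[-0.004, 0.452, 0.892], [0.0, 0.892, -0.452], [-1.0, -0.002, -0.004]]
ft_force: [-0.0, 0.7, -3.8]
grip_width: 0.0351
t 16.2833 az -26.88 turn -0.017 shift [0.517, -0.395, -0.034] w 0.0351 F [-0.   0.7 -3.8] q6 25.9
time_s: 16.95
position: [0.6004, 0.0966, 0.274]
tool_rot: [[0.003, 0.453, 0.892], [-0.002, 0.892, -0.453], [-1.0, -0.0, 0.004]]
ft_force: [-6.2, -5.2, 11.4]
grip_width: 0.0353
t 16.95 az -26.91 turn -0.022 shift [0.166, -0.009, -0.049] w 0.0353 F [-6.2 -5.2 11.4] q6 25.0
```

View pics/w12.png

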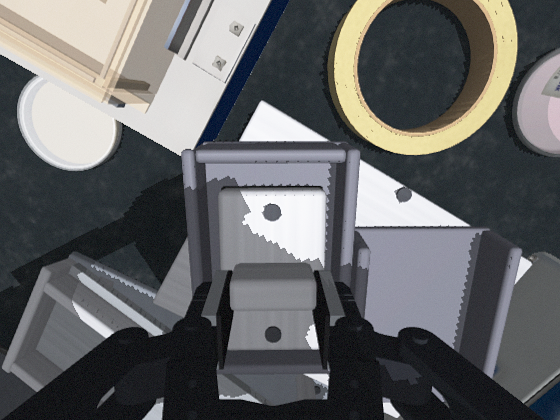

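```bash
python3 - <<'E'
from h import *
p=np.load('pics/w12.npy',allow_pickle=True).item()
s=env.observe(); R=np.array(s['tool_rot'])
for n,a,z in [('rimL far outer',(184,150),.092),('rimR far outer',(358,150),.092),('far outer mid',(270,142),.092),('sled far edge L top',(220,189),.086),('sled far R top',(326,187),.086)]:
    print(n,(R.T@(cast(p,a,z)-s['position'])).round(4))
p,_=shot('side','s12'); u,v=proj(p,(.6,.097,.09)).astype(int); crop('s12','s12c',u-60,u+60,v-60,v+60,6)
crop('w12','w12c',170,380,130,400,2.9)
E
```

```text
rimL far outer [ 0.1818  0.0594 -0.0361]
rimR far outer [0.1821 0.0593 0.0362]
far outer mid [ 0.182   0.0626 -0.0004]
sled far edge L top [ 0.1879  0.0413 -0.0229]
sled far R top [0.1881 0.0421 0.0245]
```

View pics/s12c.png

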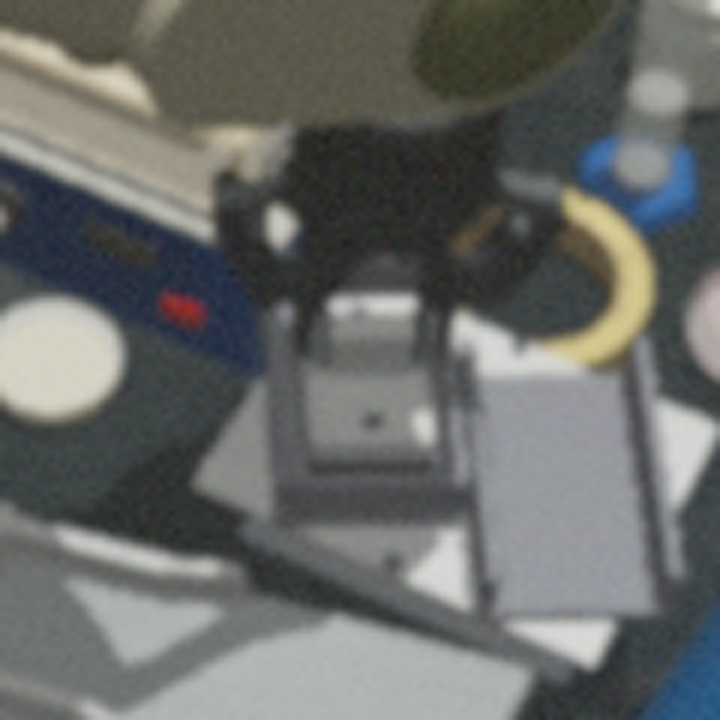

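View pics/w12c.png

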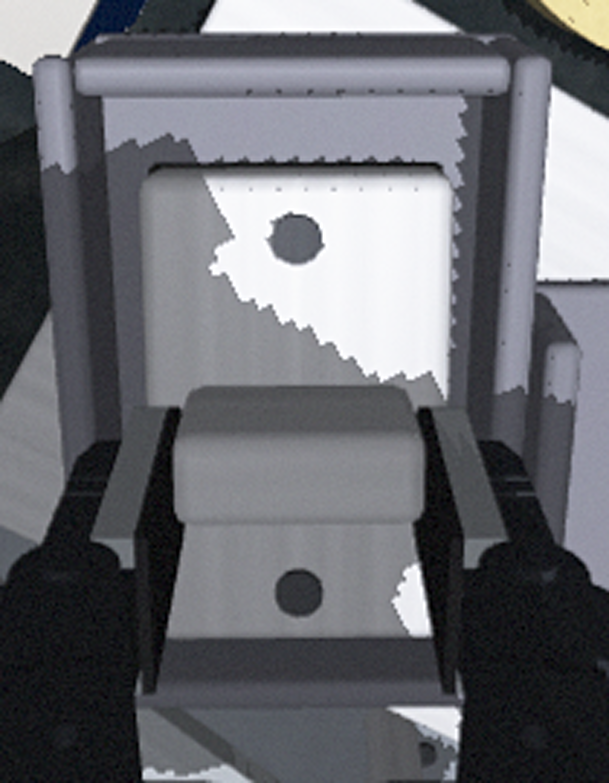

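The sled is inside the box, about level, with its far edge at row 188 and the far wall inside at row 163. I'll release it with a small relief upward.

```bash

python3 -m inch '[[1,[-0.07,0,0],0],[0.0,[0,0,0],0],[-0.1,[0,0,0],0],[-0.2,[0,0,0],0],[-0.2,[0,0,0],0],[-0.2,[0,0,0],0],[-0.2,[0,0,0],0],[-0.2,[0,0,0],0]]' 20
python3 -m inch '[[-0.2,[-0.3,0,0],0],[-0.2,[-0.7,0,0],0],[-0.2,[-0.7,0,0],0],[-0.2,[-0.7,0,0],0],[-0.2,[-0.7,0,0],0],[-0.2,[-0.7,0,0],0],[-0.2,[-0.3,0,0],0],[-0.2,[0,0,0],0]]' 20
python3 -c "
from h import *
go((.599,.097,.269),-26.8);shot('wrist','w13')"
```

```text
time_s: 17.72
position: [0.6006, 0.0975, 0.2732]
tool_rot: [[-0.0, 0.452, 0.892], [0.0, 0.892, -0.452], [-1.0, -0.0, -0.0]]
ft_force: [0.1, 0.1, 0.4]
grip_width: 0.0512
time_s: 18.38
position: [0.6004, 0.0975, 0.3989]
tool_rot: [[0.005, 0.452, 0.892], [-0.0, 0.892, -0.452], [-1.0, 0.002, 0.004]]
ft_force: [0.5, -0.6, -0.6]
grip_width: 0.0514
t 18.3833 az -26.88 turn -0.016 shift [4.329, -0.037, -0.035] w 0.0514 F [ 0.5 -0.6 -0.6] q6 25.0
```

View pics/w13.png

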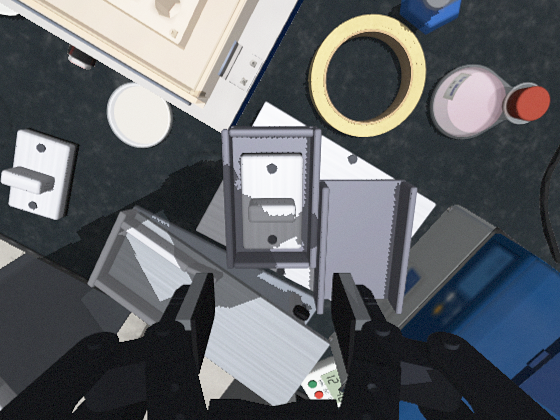

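```bash
python3 - <<'E'
from h import *
crop('w13','w13c',215,425,120,320,3)
E
```

```text
(no output)
```

View pics/w13c.png

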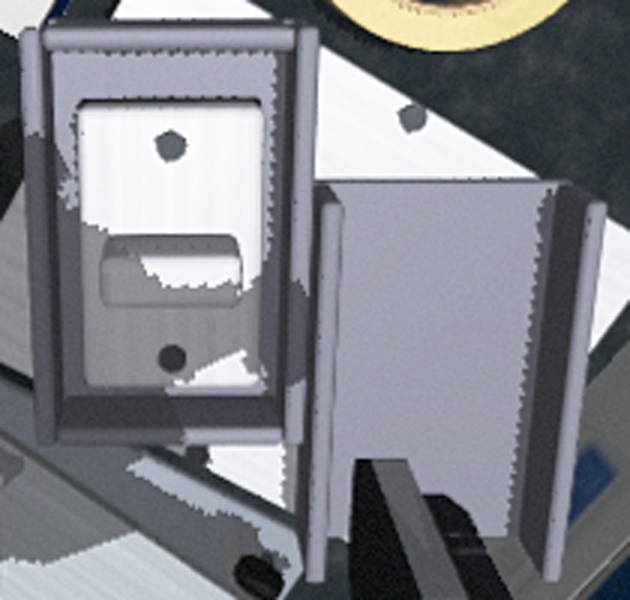

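```bash
python3 - <<'E'
from h import *
p=np.load('pics/w13.npy',allow_pickle=True).item()
s=env.observe(); R=np.array(s['tool_rot'])
f=lambda a:(215+a[0]/3,120+a[1]/3)
def quad(n,L,z):
    P=np.array([cast(p,f(a),z) for a in L]); d=P[3]-P[0]+P[2]-P[1]
    print(n,P.mean(0).round(4),'tool',(R.T@(P.mean(0)-s['position'])).round(4),[round(float(np.linalg.norm(P[i]-P[(i+1)%4])),4) for i in range(4)],'az',np.degrees(np.arctan2(-d[1],-d[0])).round(2))
quad('sledA',[(77,101),(264,101),(267,388),(83,388)],.086)
quad('box rim outer',[(22,27),(318,27),(303,442),(38,444)],.092)
quad('chan rim outer',[(318,200),(605,203),(560,580),(305,580)],.092)
# sled B
E
```

```text
sledA [0.6017 0.0958 0.086 ] tool [ 0.3109 -0.0012  0.0015] [0.0485, 0.0808, 0.052, 0.0807] az 63.93
box rim outer [0.6022 0.0983 0.092 ] tool [0.3049 0.0013 0.0008] [0.0736, 0.1139, 0.0746, 0.1144] az 63.09
chan rim outer [0.6504 0.0238 0.092 ] tool [ 0.305  -0.0434  0.0775] [0.0753, 0.1139, 0.0752, 0.1146] az 63.51
```

```bash

python3 -m inch '[[-0.3,[0,0,0],1],[-0.3,[0,0,0],1],[-0.3,[0,0,0],1],[-0.3,[0,0,0],0.82],[-0.3,[0,0,0],0],[-0.3,[0,0,0],0],[-0.3,[0,0,0],0],[-0.3,[0,0,0],0]]' 30
python3 -c "
from h import *
go((.399,.207,.36),-46)"
```

```text
time_s: 19.1
position: [0.6006, 0.0974, 0.3958]
tool_rot: [[-0.001, 0.718, 0.696], [-0.0, 0.696, -0.718], [-1.0, -0.001, -0.001]]
ft_force: [-0.1, 0.3, 0.7]
grip_width: 0.0553
t 19.1 az -45.9 turn 0.019 shift [1.195, -2.297, -7.295] w 0.0553 F [-0.1  0.3  0.7] q6 44.0
```

```bash

python3 -m inch '[[-0.3,[0,-0.3,-0.7],0.02],[-0.3,[0,-0.3,-0.9],0],[-0.3,[0,-0.3,-0.9],0],[-0.3,[0,-0.3,-0.9],0],[-0.3,[0,-0.3,-0.9],0],[-0.3,[0.2,-0.3,-0.9],0],[-0.3,[0.3,-0.3,-0.9],0],[-0.3,[0.3,-0.2,-0.9],0]]' 30
python3 -m inch '[[-0.3,[0.4,0,-0.3],0],[-0.3,[0,0,0],0],[-0.3,[0,0,0],0],[-0.3,[0,0,0],0],[-0.3,[0,0,0],0],[-0.3,[0,0,0],0],[-0.3,[0,0,0],0],[-0.3,[0,0,0],0]]' 30
python3 -c "
from h import *
go((.399,.207,.20),-46);shot('wrist','w14')"
```

```text
time_s: 19.77
position: [0.4036, 0.2012, 0.3722]
tool_rot: [[0.001, 0.72, 0.694], [0.0, 0.694, -0.72], [-1.0, 0.001, 0.0]]
ft_force: [1.4, -0.3, -0.5]
grip_width: 0.0554
time_s: 20.43
position: [0.3992, 0.2071, 0.3604]
tool_rot: [[0.0, 0.721, 0.693], [0.0, 0.693, -0.721], [-1.0, 0.0, 0.0]]
ft_force: [0.5, 0.1, -0.0]
grip_width: 0.0554
t 20.4333 az -46.11 turn -0.023 shift [5.348, -0.008, -0.003] w 0.0554 F [ 0.5  0.1 -0. ] q6 58.4
```

View pics/w14.png

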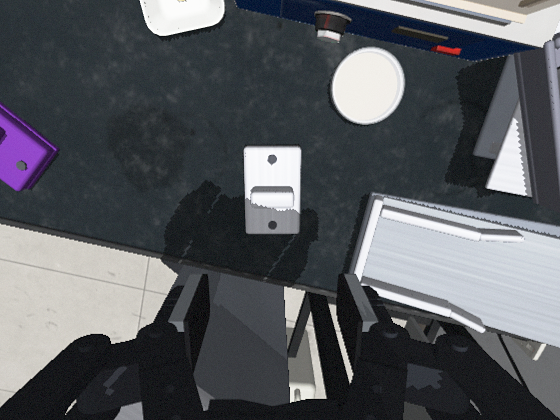

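Sled B (white/aluminium, not purple) is straight ahead at (272,190) and well aligned. The ramp foot is at right, around (365,230).

```bash
python3 - <<'E'
from h import *
p=np.load('pics/w14.npy',allow_pickle=True).item()
im=cv2.imread('pics/w14.png'); g=cv2.cvtColor(im,cv2.COLOR_BGR2HSV)
m=((g[:,:,2]>95)&(g[:,:,1]<45)).astype(np.uint8)
mm=np.zeros_like(m); mm[140:242,230:315]=m[140:242,230:315]
cs,_=cv2.findContours(mm,0,2); c=max(cs,key=cv2.contourArea)
P=np.array([cast(p,q[0],.02)[:2] for q in c]); r=cv2.minAreaRect((P*1000).astype(np.float32)); print(r)
s=env.observe();R=np.array(s['tool_rot']);print((R.T@(np.array([r[0][0]/1000,r[0][1]/1000,.02])-s['position'])).round(4))
E
```

```text
((400.8457336425781, 208.42971801757812), (78.93853759765625, 49.6252326965332), 43.84293746948242)
[3.404e-01 2.100e-03 2.000e-04]
```

```bash

python3 -m inch '[[-0.3,[0.7,0.07,0],0],[-0.3,[0.8,0,0],0],[-0.3,[0.8,0,0],0],[-0.3,[0.8,0,0],0],[-0.3,[0.8,0,0],0],[-0.3,[0.8,0,0],0],[-0.3,[0.4,0,0],0],[-0.3,[0.16,0,0],0]]' 30
python3 -m inch '[[-0.3,[0,0,0],0],[-0.3,[0,0,0],0],[1,[0,0,0],0],[1,[0,0,0],0],[1,[0,0,0],0],[1,[0,0,0],0],[1,[0,0,0],0],[1,[0,0,0],0]]' 25
python3 -m inch '[[1,[-0.4,0,0],0],[1,[-0.8,0,0],0],[1,[-0.8,0,0],-1],[1,[-0.8,0,0],-1],[1,[-0.8,0,0],-1],[1,[-0.8,0,0],-1],[1,[-0.8,0,0],-1],[1,[-0.8,0,0],-1]]' 25
python3 -m inch '[[1,[0,0,0],-1],[1,[0,0,0],-1],[1,[0,0,0],-1],[1,[0,0,0],-1],[1,[0,0,0],-1],[1,[0,0,0],-1],[1,[0,0,0],-1],[1,[0,0,0],-1]]' 25
python3 -c "
from h import *
go((.518,-.028,.38),33.9);shot('wrist','w15')"
```

```text
time_s: 21.15
position: [0.4003, 0.2087, 0.2009]
tool_rot: [[-0.003, 0.72, 0.693], [-0.001, 0.693, -0.721], [-1.0, -0.003, -0.002]]
ft_force: [-0.8, -0.0, 0.1]
grip_width: 0.0555
time_s: 21.82
position: [0.4007, 0.2089, 0.2035]
tool_rot: [[0.002, 0.72, 0.694], [0.0, 0.694, -0.72], [-1.0, 0.002, 0.001]]
ft_force: [-0.2, -1.5, 7.5]
grip_width: 0.0354
time_s: 22.48
position: [0.3999, 0.2087, 0.3838]
tool_rot: [[-0.0, 0.273, 0.962], [-0.0, 0.962, -0.273], [-1.0, -0.0, -0.0]]
ft_force: [0.9, -0.5, -2.9]
grip_width: 0.0351
time_s: 23.15
position: [0.4001, 0.2087, 0.3825]
tool_rot: [[-0.001, -0.409, 0.912], [-0.0, 0.912, 0.409], [-1.0, 0.0, -0.001]]
ft_force: [-0.8, 0.3, -3.7]
grip_width: 0.0352
t 23.15 az 24.16 turn -1.947 shift [0.083, -8.742, -1.139] w 0.0352 F [-0.8  0.3 -3.7] q6 -11.7
```

View pics/w15.png

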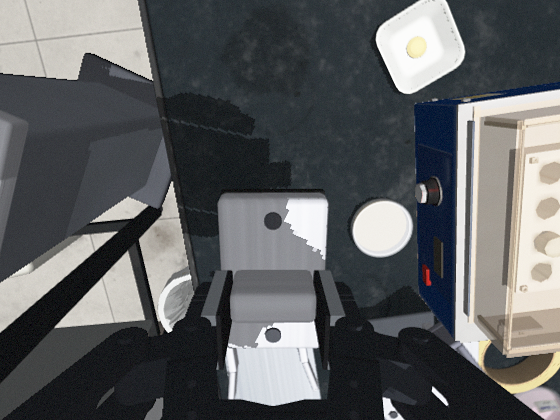

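```bash

python3 -m inch '[[1,[0,0,0],-1],[1,[0,0,0],-0.95],[1,[0,-0.5,-0.1],0],[1,[0,-0.9,-0.1],0],[1,[0,-0.9,-0.1],0],[1,[0,-0.9,-0.1],0],[1,[0,-0.9,-0.1],0],[1,[0,-0.9,-0.1],0]]' 25
python3 -m inch '[[1,[0,-0.9,-0.1],0],[1,[0,-0.9,-0.1],0],[1,[0,-0.9,-0.1],0],[1,[0,-0.9,-0.1],0],[1,[0,-0.6,-0.1],0],[1,[0,-0.2,-0.1],0],[1,[0,0,0],0],[1,[0,0,0],0]]' 25
python3 -c "
from h import *
go((.5196,-.0306,.29),33.9);shot('wrist','w16')"
```

```text
time_s: 23.87
position: [0.4688, 0.0728, 0.3825]
tool_rot: [[-0.0, -0.553, 0.833], [0.0, 0.833, 0.553], [-1.0, 0.0, -0.0]]
ft_force: [0.4, -1.0, -2.4]
grip_width: 0.0351
time_s: 24.53
position: [0.5264, -0.0454, 0.3824]
tool_rot: [[-0.001, -0.553, 0.833], [0.001, 0.833, 0.553], [-1.0, 0.001, -0.0]]
ft_force: [-0.8, 1.1, -3.4]
grip_width: 0.0355
t 24.5333 az 33.6 turn -0.06 shift [3.079, 0.536, 0.088] w 0.0355 F [-0.8  1.1 -3.4] q6 -51.4
```

View pics/w16.png

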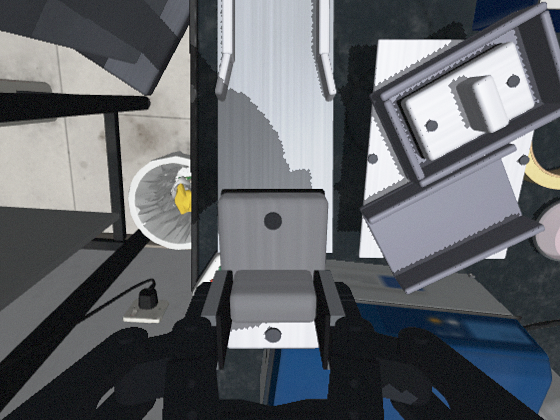

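Overshot uphill by 16 mm; the sled hangs level over the ramp. I'll correct that and descend.

```bash

python3 -m inch '[[1,[0,0.27,0.09],-0.06],[1,[0.4,0.27,0],0],[1,[0.5,0,0],0],[1,[0.5,0,0],0],[1,[0.5,0,0],0],[1,[0.5,0,0],0],[1,[0.5,0,0],0],[1,[0.2,0,0],0]]' 25
python3 -c "
from h import *
go((.5196,-.0306,.2845),33.9)"
python3 -m inch '[[1,[0.05,0,0],0],[1,[0.07,0.03,0],0],[1,[0.07,0.05,0],0],[1,[0.07,0.05,0],0],[1,[0.07,0.05,0],0],[1,[0.07,0.05,0],0],[1,[0.07,0.05,0],0],[1,[0,0,0],0]]' 20
python3 -c "
from h import *
go((.5146,-.0229,.2712),33.9);shot('wrist','w17')"
```

```text
time_s: 25.25
position: [0.5193, -0.0294, 0.2881]
tool_rot: [[-0.003, -0.56, 0.829], [0.001, 0.829, 0.56], [-1.0, 0.002, -0.002]]
ft_force: [-0.4, 0.9, -3.1]
grip_width: 0.0352
t 25.25 az 34.04 turn 0.028 shift [0.119, -0.038, -0.013] w 0.0352 F [-0.4  0.9 -3.1] q6 -50.3
time_s: 25.92
position: [0.5152, -0.0236, 0.2755]
tool_rot: [[0.0, -0.559, 0.829], [0.0, 0.829, 0.559], [-1.0, -0.0, 0.0]]
ft_force: [-1.6, 2.4, 4.0]
grip_width: 0.0355
t 25.9167 az 33.98 turn 0.016 shift [0.143, 0.03, -0.003] w 0.0355 F [-1.6  2.4  4. ] q6 -49.8
```

View pics/w17.png

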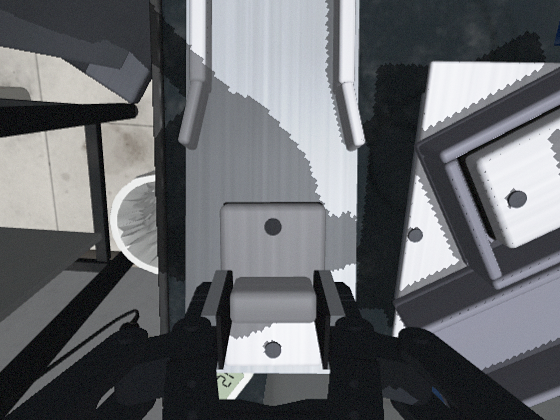

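```bash

python3 -m inch '[[1,[0.05,0.03,0],0],[1,[0.05,0.03,0],0],[1,[0.05,0.02,0],0],[1,[0.03,0,0],0],[1,[0.03,0,0],0],[1,[0,0,0],0],[1,[0,0,0],0],[1,[0,0,0],0]]' 20
python3 -c "
from h import *
go((.5146,-.0229,.2712),33.9);shot('wrist','w18');crop('w18','w18c',180,370,180,400,2.7)"
```

```text
time_s: 26.63
position: [0.514, -0.0216, 0.2709]
tool_rot: [[0.002, -0.559, 0.829], [0.0, 0.829, 0.559], [-1.0, -0.001, 0.002]]
ft_force: [-5.8, 5.5, 21.7]
grip_width: 0.0354
t 26.6333 az 33.97 turn 0.014 shift [-0.01, -0.047, -0.007] w 0.0354 F [-5.8  5.5 21.7] q6 -49.6
```

View pics/w18c.png

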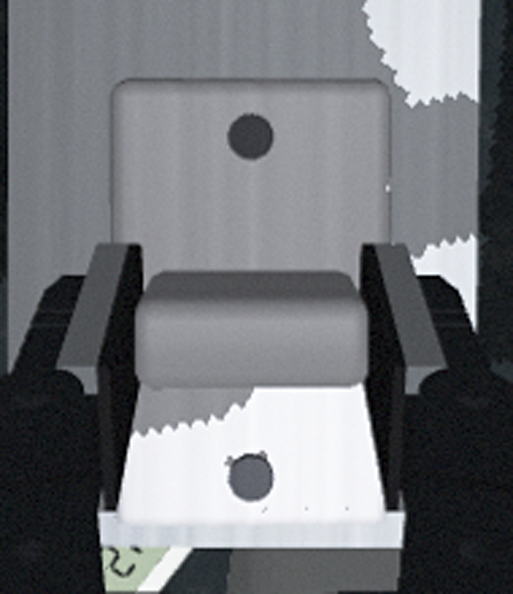

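The sled is seated flat on the slope (force rose to 22 N). I'll relieve slightly and release.

```bash

python3 -m inch '[[1,[-0.06,0,0],0],[1,[0,0,0],0],[-0.3,[0,0,0],0],[-0.3,[0,0,0],0],[-0.3,[0,0,0],0],[-0.3,[0,0,0],0],[-0.3,[0,0,0],0],[-0.3,[0,0,0],0]]' 20
python3 -c "
from h import *
go((.5146,-.0229,.2712),33.9);shot('wrist','w19')"
```

```text
time_s: 27.35
position: [0.514, -0.022, 0.2708]
tool_rot: [[-0.0, -0.559, 0.829], [-0.0, 0.829, 0.559], [-1.0, 0.0, -0.0]]
ft_force: [0.6, -0.6, -0.5]
grip_width: 0.0553
t 27.35 az 33.96 turn 0.013 shift [-0.013, -0.035, -0.001] w 0.0553 F [ 0.6 -0.6 -0.5] q6 -49.6
```

View pics/w19.png

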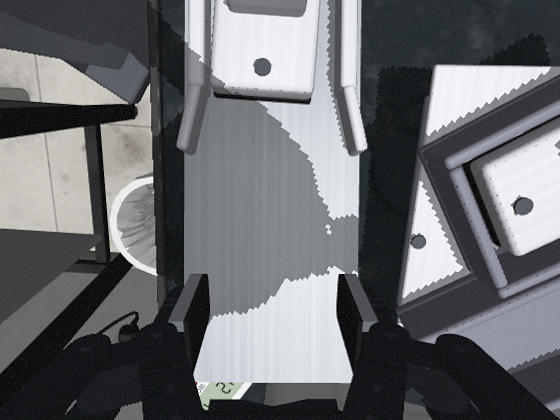

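Sled B slid to the stop (its near edge is at row 97), so it goes to the channel. I'll raise, move over the foot and look.

```bash

python3 -m inch '[[-0.3,[-0.6,0,0],0],[-0.3,[-0.8,0,0],0],[-0.3,[-0.7,0.5,0],0],[-0.3,[-0.3,0.8,0],0],[-0.3,[0,0.8,0],0],[-0.3,[0,0.8,0],0],[-0.3,[0,0.8,0],0],[-0.3,[0,0.5,0],0]]' 20
python3 -m inch '[[-0.3,[0,0,0],0],[-0.3,[0,0,0],0],[-0.3,[0,0,0],0],[-0.3,[0,0,0],0],[-0.3,[0,0,0],0],[-0.3,[0,0,0],0],[-0.3,[0,0,0],0],[-0.3,[0,0,0],0]]' 20
python3 -c "
from h import *
go((.4423,.0848,.2315),33.9);shot('wrist','w20')
crop('w20','w20c',190,360,130,310,3.3)"
```

```text
time_s: 28.07
position: [0.4423, 0.0839, 0.343]
tool_rot: [[-0.0, -0.559, 0.829], [0.0, 0.829, 0.559], [-1.0, 0.0, -0.0]]
ft_force: [1.0, 0.0, 0.1]
grip_width: 0.0555
time_s: 28.73
position: [0.4437, 0.0824, 0.3429]
tool_rot: [[-0.0, -0.558, 0.83], [0.0, 0.83, 0.558], [-1.0, 0.0, -0.0]]
ft_force: [-0.0, -0.3, 0.3]
grip_width: 0.0555
t 28.7333 az 33.94 turn 0.009 shift [3.712, 0.095, 0.005] w 0.0555 F [-0.  -0.3  0.3] q6 -38.5
```

View pics/w20.png

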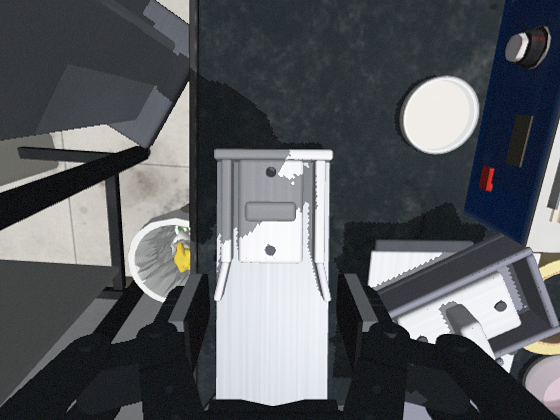

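View pics/w20c.png

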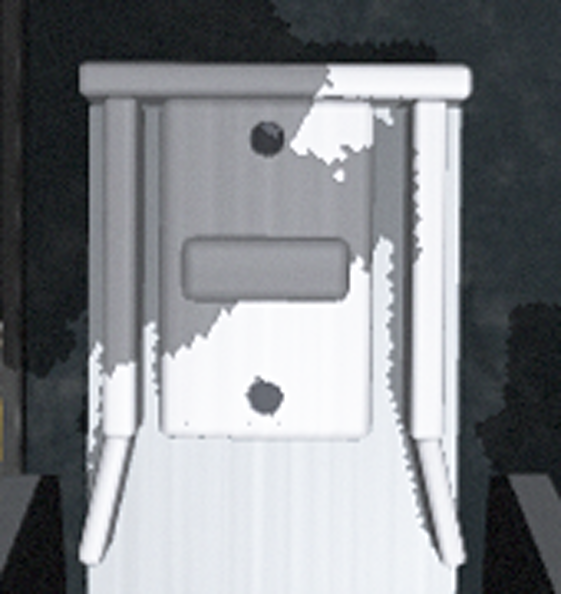

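```bash
python3 - <<'E'
from h import *
p=np.load('pics/w20.npy',allow_pickle=True).item()
s=env.observe(); R=np.array(s['tool_rot'])
for a in [(183,240),(348,240),(348,300),(183,300),(266,270)]:
    P=cast(p,(190+a[0]/3.3,130+a[1]/3.3),.0735); print(P.round(4),(R.T@(P-s['position'])).round(4))
E
```

```text
[0.4222 0.0811 0.0735] [ 0.2694  0.0109 -0.0185]
[0.4507 0.1003 0.0735] [0.2694 0.0109 0.0158]
[0.4583 0.0895 0.0735] [ 0.2694 -0.0023  0.0161]
[0.4293 0.07   0.0735] [ 0.2694 -0.0023 -0.0189]
[0.4402 0.0853 0.0735] [ 0.2694  0.0044 -0.0013]
```

```bash

python3 -m inch '[[-0.3,[0.5,0.08,-0.04],0],[-0.3,[0.6,0,0],0],[-0.3,[0.6,0,0],0],[-0.3,[0.6,0,0],0],[-0.3,[0.6,0,0],0],[-0.3,[0.5,0,0],0],[-0.3,[0.3,0,0],0],[-0.3,[0,0,0],0]]' 25
python3 -m inch '[[-0.3,[0,0,0],0],[1,[0,0,0],0],[1,[0,0,0],0],[1,[0,0,0],0],[1,[0,0,0],0],[1,[0,0,0],0],[1,[0,0,0],0],[1,[0,0,0],0]]' 25
python3 -c "
from h import *
go((.4423,.0848,.2315),33.9);shot('wrist','w21')
crop('w21','w21c',180,370,160,400,2.5)"
```

```text
time_s: 29.45
position: [0.4411, 0.0838, 0.2304]
tool_rot: [[-0.003, -0.559, 0.829], [0.0, 0.829, 0.559], [-1.0, 0.002, -0.003]]
ft_force: [-0.5, 0.0, 0.3]
grip_width: 0.0556
time_s: 30.12
position: [0.4415, 0.0839, 0.2328]
tool_rot: [[0.002, -0.559, 0.829], [-0.0, 0.829, 0.559], [-1.0, -0.001, 0.002]]
ft_force: [0.6, 1.1, 7.1]
grip_width: 0.0357
t 30.1167 az 33.97 turn 0.013 shift [0.042, 0.009, 0.039] w 0.0357 F [0.6 1.1 7.1] q6 -38.4
```

View pics/w21c.png

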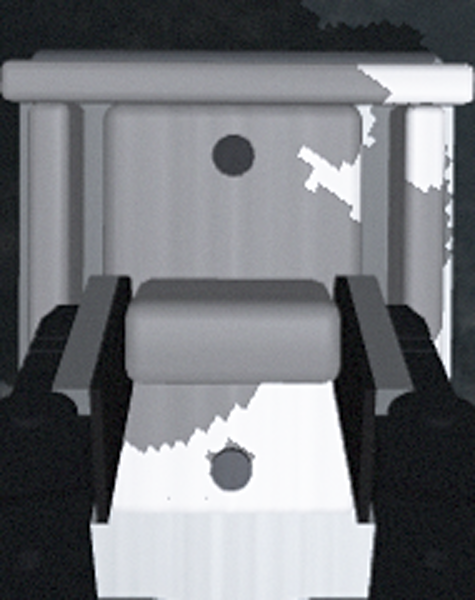

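```bash

python3 -m inch '[[1,[-0.3,0,0],0],[1,[-0.6,0,0],0],[1,[-0.8,0,0],0],[1,[-0.8,0,0],0],[1,[-0.8,0,0],0],[1,[-0.8,0,0],0],[1,[-0.8,0,0],0],[1,[-0.7,0,0],0]]' 30
python3 -m inch '[[1,[0,0,0],1],[1,[0,0,0],1],[1,[0,0,0],1],[1,[0,0,0],1],[1,[0,0,0],1],[1,[0,0,0],1],[1,[0,0,0],1],[1,[0,0,0],1]]' 30
python3 -m inch '[[1,[0,0,0],1],[1,[0,0,0],1],[1,[0,0,0],1],[1,[0,0,0],1],[1,[0,0,0],0.15],[1,[0,0,0],0],[1,[0,0,0],0],[1,[0,0,0],0]]' 30
python3 -c "
from h import *
go((.6559,.0339,.40),-26.8);shot('wrist','w22')"
```

```text
time_s: 30.83
position: [0.4408, 0.0839, 0.4014]
tool_rot: [[0.0, -0.559, 0.829], [-0.0, 0.829, 0.559], [-1.0, -0.0, 0.0]]
ft_force: [0.8, -0.4, -3.3]
grip_width: 0.0351
time_s: 31.5
position: [0.441, 0.0839, 0.3997]
tool_rot: [[-0.001, 0.109, 0.994], [-0.0, 0.994, -0.109], [-1.0, -0.0, -0.001]]
ft_force: [-0.1, -0.8, -3.6]
grip_width: 0.035
time_s: 32.17
position: [0.4412, 0.0839, 0.3999]
tool_rot: [[-0.0, 0.449, 0.894], [-0.0, 0.894, -0.449], [-1.0, -0.0, -0.0]]
ft_force: [0.1, 0.3, -2.8]
grip_width: 0.0354
t 32.1667 az -26.68 turn 0.024 shift [-0.004, 1.739, 7.138] w 0.0354 F [ 0.1  0.3 -2.8] q6 22.3
```

View pics/w22.png

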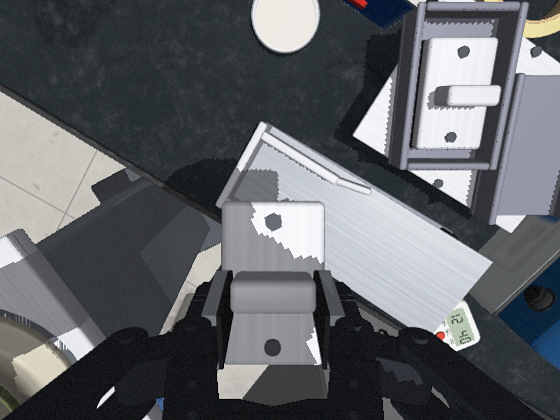

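```bash

python3 -m inch '[[1,[0,0.2,0.6],0.02],[1,[0,0.3,0.9],0],[1,[0,0.3,0.9],0],[1,[0,0.3,0.9],0],[1,[0,0.3,0.9],0],[1,[0,0.3,0.9],0],[1,[0,0.04,0.9],0],[1,[0,0,0.8],0]]' 30
python3 -m inch '[[1,[0,0,0.34],0],[1,[0,0,0],0],[1,[0,0,0],0],[1,[0,0,0],0],[1,[0,0,0],0],[1,[0,0,0],0],[1,[0,0,0],0],[1,[0,0,0],0]]' 30
python3 -c "
from h import *
go((.6559,.0339,.2855),-26.8);shot('wrist','w23');crop('w23','w23c',170,380,120,330,2.9)"
```

```text
time_s: 32.88
position: [0.6484, 0.0379, 0.3993]
tool_rot: [[-0.001, 0.451, 0.893], [0.0, 0.893, -0.451], [-1.0, -0.0, -0.001]]
ft_force: [-0.2, -0.0, -3.2]
grip_width: 0.0354
time_s: 33.55
position: [0.6557, 0.0338, 0.4002]
tool_rot: [[0.0, 0.452, 0.892], [-0.0, 0.892, -0.452], [-1.0, 0.0, 0.0]]
ft_force: [-0.8, -0.2, -2.3]
grip_width: 0.0349
t 33.55 az -26.86 turn -0.013 shift [3.823, 0.005, 0.007] w 0.0349 F [-0.8 -0.2 -2.3] q6 19.5
```

View pics/w23.png

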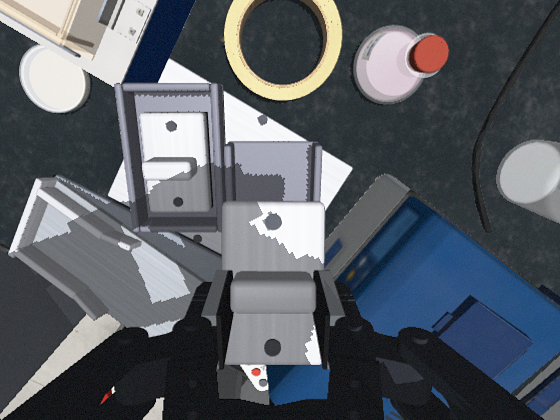

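View pics/w23c.png

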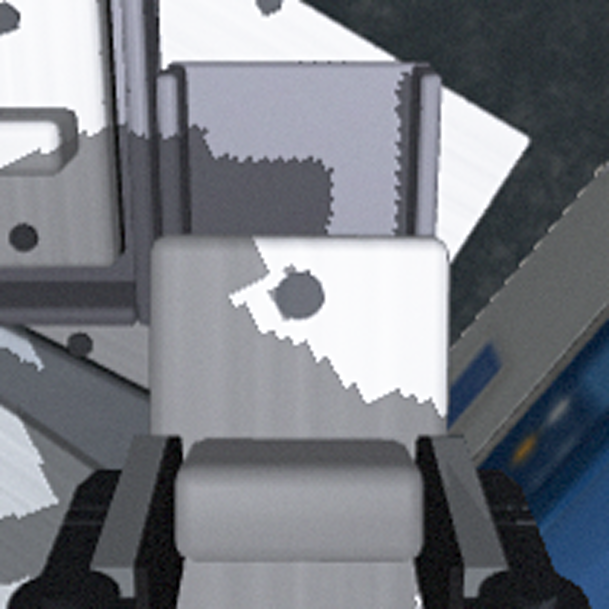

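```bash
python3 - <<'E'
from h import *
p=np.load('pics/w23.npy',allow_pickle=True).item()
s=env.observe(); R=np.array(s['tool_rot'])
for a in [(384,175),(330,238),(412,190),(338,280)]:
    for z in (0,.06,.1,.15):
        print(a,z,(R.T@(cast(p,a,z)-s['position'])).round(3)[1:])
# from top image: photometer corner
p=optics.camera_params('top')
for a in [(334,134),(362,189),(414,163)]:
    for z in (0,.15): 
        X=cast(p,a,z); print('top',a,z,X.round(3),(R.T@(X-s['position'])).round(3)[1:])
# triangulate nearest front edge: side image
E
```

```text
(384, 175) 0 [0.004 0.116]
(384, 175) 0.06 [0.016 0.097]
(384, 175) 0.1 [0.024 0.085]
(384, 175) 0.15 [0.035 0.069]
(330, 238) 0 [-0.066  0.064]
(330, 238) 0.06 [-0.043  0.053]
(330, 238) 0.1 [-0.027  0.046]
(330, 238) 0.15 [-0.007  0.038]
(412, 190) 0 [-0.012  0.147]
(412, 190) 0.06 [0.003 0.123]
(412, 190) 0.1 [0.013 0.107]
(412, 190) 0.15 [0.025 0.088]
(338, 280) 0 [-0.118  0.075]
(338, 280) 0.06 [-0.086  0.063]
(338, 280) 0.1 [-0.064  0.055]
(338, 280) 0.15 [-0.038  0.045]
top (334, 134) 0 [ 0.76  -0.018  0.   ] [0.001 0.116]
top (334, 134) 0.15 [ 0.714 -0.005  0.15 ] [-0.008  0.069]
top (362, 189) 0 [ 0.58  -0.112  0.   ] [-0.164 -0.002]
top (362, 189) 0.15 [ 0.553 -0.088  0.15 ] [-0.155 -0.036]
top (414, 163) 0 [ 0.67  -0.279  0.   ] [-0.273  0.154]
top (414, 163) 0.15 [ 0.634 -0.238  0.15 ] [-0.252  0.103]
```

```bash
python3 - <<'E'
from h import *
crop('top0','topd',270,420,90,215,5)
crop('side0','sided',300,480,160,320,4)
E
```

```text
(no output)
```

View pics/topd.png

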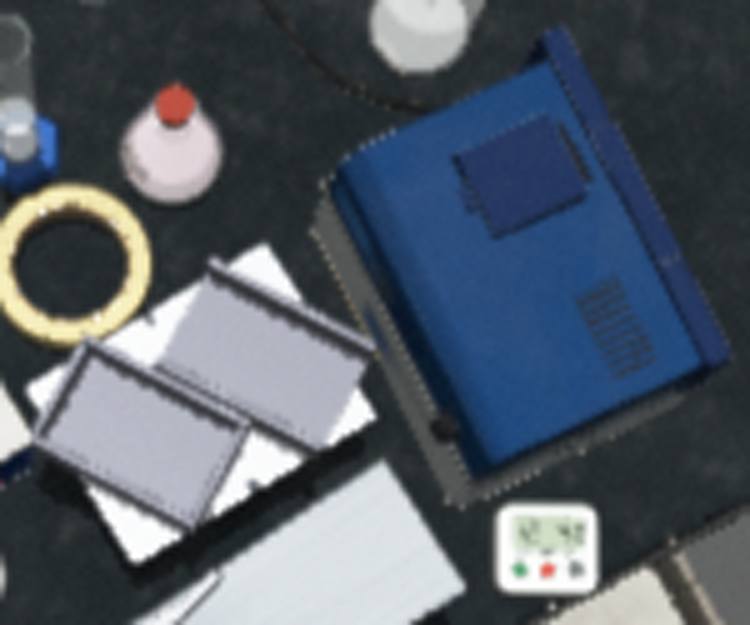

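View pics/sided.png

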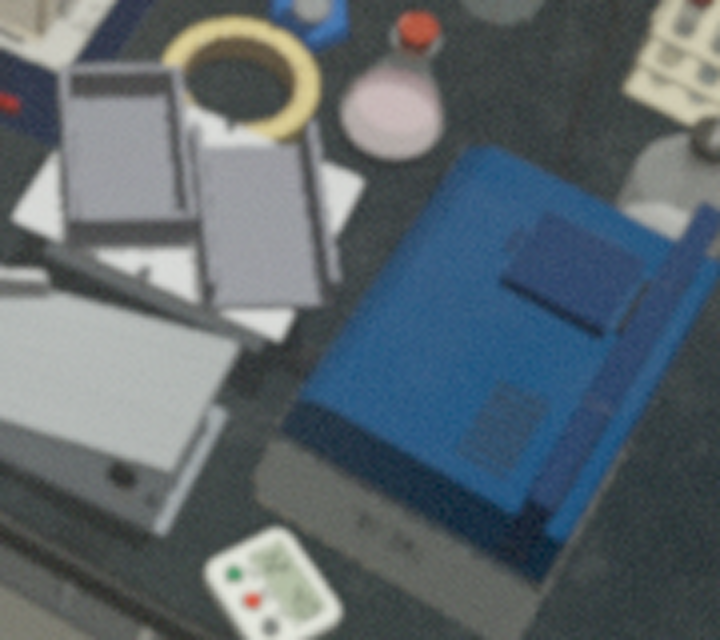

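The photometer's near edge is more than 60 mm sideways and below the gripper body, so it is clear. I'll lower into the channel.

```bash

python3 -m inch '[[1,[0.5,0,0.03],0],[1,[0.6,0,0],0],[1,[0.6,0,0],0],[1,[0.6,0,0],0],[1,[0.6,0,0],0],[1,[0.5,0,0],0],[1,[0.3,0,0],0],[1,[0.1,0,0],0]]' 30
python3 -c "
from h import *
go((.6505,.0232,.269),-26.8)"
python3 -m inch '[[1,[0.09,-0.06,0],0],[1,[0.09,-0.06,0],0],[1,[0.09,-0.06,0],0],[1,[0.07,-0.06,0],0],[1,[0.07,-0.06,0],0],[1,[0.04,-0.06,0],0],[1,[0,0,0],0],[1,[0,0,0],0]]' 20
python3 -c "
from h import *
go((.6505,.0232,.269),-26.8);shot('wrist','w24');crop('w24','w24c',170,400,110,400,2)"
```

```text
time_s: 34.27
position: [0.6566, 0.0332, 0.2844]
tool_rot: [[-0.002, 0.452, 0.892], [0.0, 0.892, -0.452], [-1.0, -0.001, -0.002]]
ft_force: [0.1, 0.5, -2.5]
grip_width: 0.0348
t 34.2667 az -26.88 turn -0.016 shift [0.514, -0.39, -0.03] w 0.0348 F [ 0.1  0.5 -2.5] q6 19.5
time_s: 34.93
position: [0.6521, 0.0231, 0.2744]
tool_rot: [[0.004, 0.453, 0.892], [-0.001, 0.892, -0.453], [-1.0, 0.001, 0.004]]
ft_force: [-0.5, -1.3, 4.8]
grip_width: 0.0349
t 34.9333 az -26.91 turn -0.023 shift [0.18, -0.023, -0.05] w 0.0349 F [-0.5 -1.3  4.8] q6 18.6
```

View pics/w24c.png

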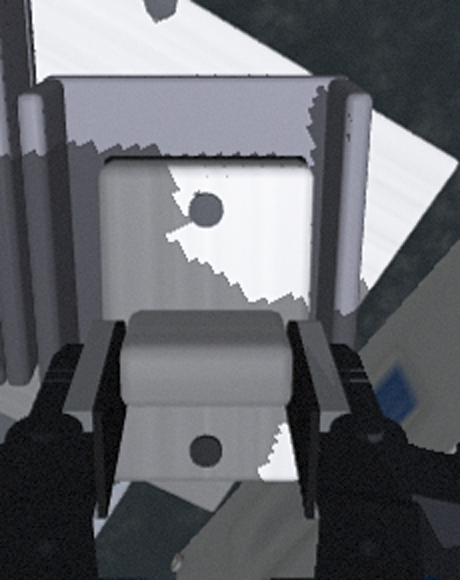

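The sled is level in the channel, with the holes at rows 215 and 335 as when it is held level. I'll release.

```bash

python3 -m inch '[[1,[-0.03,0,0],0],[0.0,[0,0,0],0],[-0.1,[0,0,0],0],[-0.2,[0,0,0],0],[-0.2,[0,0,0],0],[-0.2,[0,0,0],0],[-0.2,[0,0,0],0],[-0.2,[0,0,0],0]]' 20
python3 -m inch '[[-0.2,[-0.3,0,0],0],[-0.2,[-0.7,0,0],0],[-0.2,[-0.7,0,0],0],[-0.2,[-0.7,0,0],0],[-0.2,[-0.7,0,0],0],[-0.2,[-0.7,0,0],0],[-0.2,[-0.3,0,0],0],[-0.2,[0,0,0],0]]' 20
python3 -c "
from h import *
go((.6505,.0232,.269),-26.8);shot('wrist','w25');crop('w25','w25c',100,340,70,320,2.9);shot('side','s25');crop('s25','s25c',290,410,150,260,6)"
```

```text
time_s: 35.65
position: [0.6519, 0.0236, 0.2732]
tool_rot: [[-0.0, 0.452, 0.892], [0.0, 0.892, -0.452], [-1.0, -0.0, -0.0]]
ft_force: [0.2, -0.2, -0.3]
grip_width: 0.0512
time_s: 36.32
position: [0.6517, 0.0236, 0.3991]
tool_rot: [[0.005, 0.452, 0.892], [-0.001, 0.892, -0.452], [-1.0, 0.002, 0.005]]
ft_force: [0.8, -0.3, 0.1]
grip_width: 0.0511
t 36.3167 az -26.88 turn -0.016 shift [4.336, -0.031, -0.029] w 0.0511 F [ 0.8 -0.3  0.1] q6 18.6
```

View pics/w25c.png

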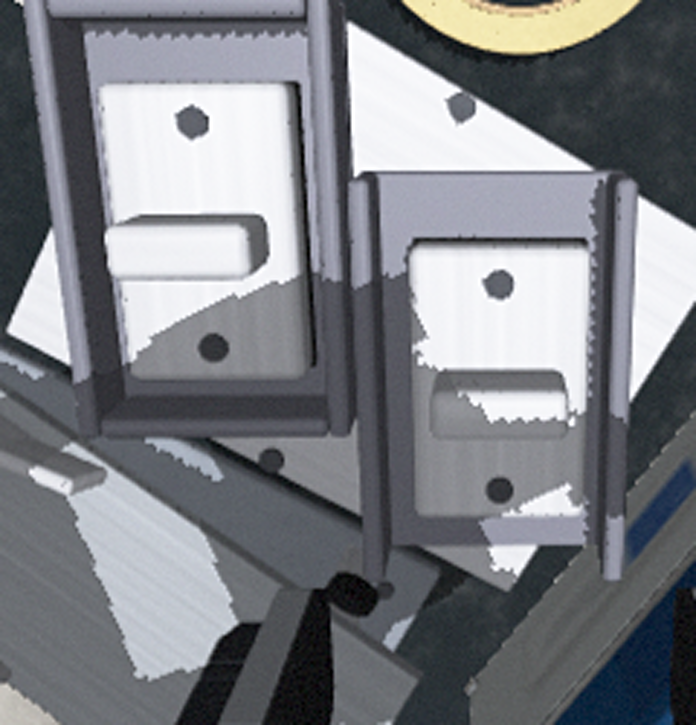

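View pics/s25c.png

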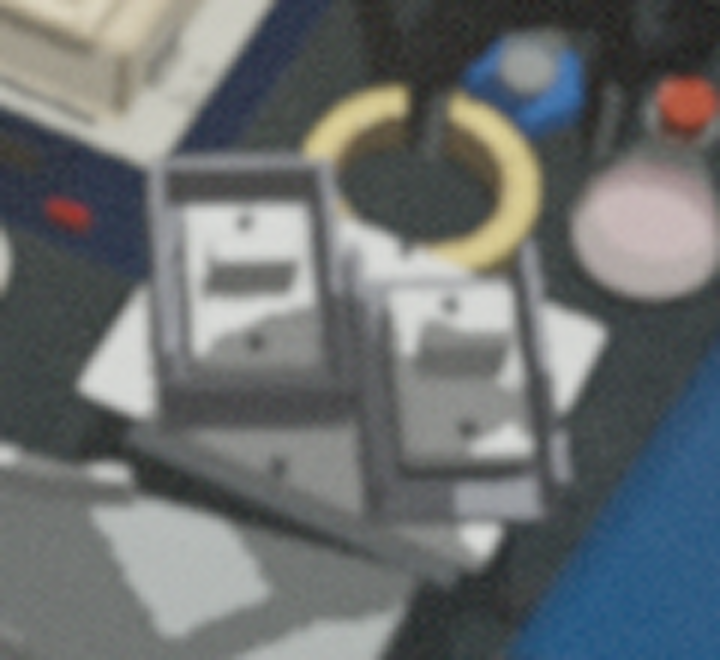

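```bash
python3 - <<'E'
from h import *
p=np.load('pics/w25.npy',allow_pickle=True).item()
f=lambda a:(100+a[0]/2.9,70+a[1]/2.9)
def quad(L,z): return np.array([cast(p,f(a),z) for a in L]).mean(0)
a=np.radians(63.2); l=np.array([np.cos(a),np.sin(a),0]); w=np.array([-np.sin(a),np.cos(a),0])
B=quad([(412,243),(588,243),(588,516),(417,516)],.086); C=quad([(352,180),(636,183),(623,578),(365,580)],.092)
A=quad([(99,84),(298,84),(318,378),(133,380)],.086)
print(B,C,'chan along',(B-C)@l,'across',(B-C)@w); print(A,'box ref .602,.098')
E
```

```text
[0.65340272 0.02209891 0.086     ] [0.65144577 0.02271589 0.092     ] chan along 0.0003316359929701045 across -0.0020249274096006287
[0.60304052 0.09381367 0.086     ] box ref .602,.098
```

Both sleds sit near the centre of their holders, let go, and the arm is clear. I'm handing in.

```bash
python3 -c "
from rig import env
print(env.close_job(), env.observe()['time_s'])"
```

```text
the job is handed in; nothing more can be done
the job is handed in; nothing more can be done
```

Both sleds have been tested and put away, and the job is handed in. The last clock reading was about 36 s, well under the 72 s limit.

- **First sled (the one nearer the weighing boat):** it was set flat on the upper ramp and let go. It did not move between two pictures 0.7 s apart, so it went into the closed box holder.
- **Second sled (nearer the ramp):** it was released at about the same place and slid down to the stop. I took it up by its rib and laid it in the open channel holder.

**Last checks:**
- In the final wrist and side pictures both sleds lie flat in their holders with the gripper clear.
- The second sled measured about 0.3 mm along and 2 mm across from the channel centre.
- The first sled measured 2 to 4 mm from the box centre, depending on the picture.
- I never moved the gripper near the petri dish, timer, weighing boat or purple look-alike. I did not measure their positions again at the end.

**What did not go to plan:** on the first try the first sled would not tilt onto the slope. I eased the gripper downhill with a lighter grip and it seated. On the second sled I overshot uphill by 16 mm in the air and corrected it before setting down.

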